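# Clamp the pipe lengths and prove the clamp screw

### The arm

A 6-joint arm with a two-finger parallel gripper is mounted at the origin on a cart in front of the work surface, level with it; the furniture and walls round the work are solid. World frame = base frame: x ahead of the robot, y to its left, z up, the work surface at z = 0. Lengths are in m, angles in rad, forces in N, time in s.
With the tool pointing down it reaches from about 0.325 to 0.925 m from the base axis. Payload 3.1 kg.
Tool frame: the origin (TCP) lies midway between the tips of the shut fingers; the grasp point (between the pads) lies 19 mm behind it; z points along the fingers, y is the line along which they close (so a half turn about z gives the same grasp; the last joint's range is limited). The gripper opens to 85 mm and grips with 20 to 120 N. Pads are 22 mm wide; open, the fingers measure 114 mm over their backs; the gripper's body (76 mm by 85 mm) begins 54 mm behind the grasp point. The pads swing forward as they close: fully open they stand 13 mm farther back than shut.
Start: joints at [1.114, 0.217, 1.613, -0, 1.311, -0.112], TCP at [0.211, 0.588, 0.231] pointing down, gripper open.
Joint ranges: [-2.75, 2.75], [-0.78, 2.1], [0.31, 2.55], [-1.13, 4.27], [0.13, 2.63], [-2.58, 2.58]. Speed limits (rad/s): [2.79, 2.79, 3.14, 3.14, 3.14, 3.14].

### API

Orientations are given as a 3x3 rotation matrix whose columns are the frame's x, y, z axes.
In Python, from cell import * gives the robot as it stands.
- The arm moves only by the tool play_rows, never from a script. Its argument "moves" is a list of rows, each an object with "offset": the shift along the tool's x, y, z in mm, a list of three; "yaw": the turn about the tool's z in units of 8 degrees (1.0 is 8 degrees); "grip": the closure, from -1 (fully open) to 1 (shut), so that 0 is half open. In form: [{"offset": [dx, dy, dz], "yaw": yaw, "grip": grip}, ...]. A call has 1 to 5 rows; each row shifts and turns the commanded pose from where the row before left it, along the tool's axes as they then stand; what a row does not reach is not made up. A row lasts 1/10 s, in which the tool goes at most 50 mm and 8.59 degrees, less where a joint would pass 70% of its speed; a pose out of reach is approached as far as the arm can. A call is refused whole if a number of a shift passes 50 or a number of a turn 1, either way. A call with a gripper value outside its range is refused whole. The fingers move at their own pace and stop on an object; "newtons" is the grip in N (left out, the last holds). Time passes only in rows, so rows that do not move let the fingers close. It gives the time, the measured TCP pose, the force, the opening and the grip force at its end, in the units of the state.
- get_state(): the state, without advancing time (a new reading comes with each control period).
- capture(name): name is "scene" or "side" or "wrist"; returns the picture (420x560x3 uint8, red, green, blue); there is no depth.
- get_calibration(name): a dict with "camera_matrix" (3x3 intrinsics, pixels), "distortion" ([k1, k2, p1, p2, k3] as OpenCV has them; the pictures are not rectified), "extrinsics" (4x4, takes a point from world to camera coordinates). Camera axes: x right, y down, z forward; pixel columns grow to the right and rows downward; lengths in m; the calibration is good to about 2 mm. A picture is of the moment at which its call begins: read the wrist's pose just before it. get_calibration takes no time and is no camera call; for the wrist camera it gives the pose at the moment of the call.
- close_job(): hands the job in; it is judged then, once.
The state is a dict: "time_s": time; "joints": joint angles; "dq": joint speeds; "joint_efforts": joint torques, N m; "eef_pos": TCP position; "tcp_rot": TCP orientation; "ft_force": force on the tool from outside, world axes, zero at the start; "ft_torque": the same for the moment, N m; "gripper_width": finger opening in m; "grip_force": force on a finger pad.
Only numpy, scipy, OpenCV 4.12 (cv2) and the standard library are available. Lean on these libraries where they do the work, as an engineer would, in place of code of your own. Each camera call takes 0.05 s, during which the arm holds its last target. There are 200 camera calls.

### The job

Swing the clamp's yellow cap fully open, lay every copper pipe length that is on the bench into a groove of its own, fully home with its nuts outside the saddle plates, then swing the cap shut over them and swing the bolt upright into the cap's slot. Prove the clamp screw: twist the red torque key clockwise until its pointer stands in the green band, hold it there steadily for two seconds without the white screw head turning, then let the key spring back. Leave the whetstone, the tin and the screwdriver where they are.

Things in the scene. Friction and masses are not known exactly. Their poses are not given: they have to be found in the camera images.
- clamp: Blue pipe clamp fixed to the bench; origin: centre of its underside, z up, y pointing roughly to the right as seen from the robot. Base 100 (x) by 260 (y) by 10 thick. Two steel zigzag saddle plates stand across it at x = -30 and +30 (12 thick along x), ridges up to z = 53, with three V grooves running along x at y = -56, 0, +56. Between the plates is finger room 48 long, down to z = 10.
- seat_1 (a point): Where the centre of a pipe lying fully home in the groove at y = -56 (nearest the hinge) stands: 40.6 above the bench. Axes as the clamp's: the pipe lies along x, its bare middle on both plates, its nuts outside them (about 14 mm of play either way).
- seat_2 (a point): The same for the middle groove (y = 0).
- seat_3 (a point): The same for the groove at y = +56 (nearest the bolt).
- cap (a joint): Yellow cap, 76 wide, 8 thick, 236 long from the hinge, with a forked end (slot 15 wide). 0 = shut, level over the pipes, underside at z = 54; grows as it swings up and over to the clamp's -y side; stop at 2.9 rad = fully open. Stiff: it stays where it is left; 2 to 4 N at its pin moves it.
- cap_hinge (a point): On the cap's hinge axis, which runs along the clamp's x; fixed at x = 0, y = -105, z = 58 in the clamp's frame.
- cap_pin (a point): Middle of the cap's steel handle pin: round, 12 diameter, parallel to the clamp's x, free for 29 either side of here, black knob (18 diameter) at its -x end. At cap angle a it stands in the clamp's frame at x = -70, y = -105 + 160 cos a - 28 sin a, z = 58 + 160 sin a + 28 cos a. Can be pinched from above at any angle and turns in the grip.
- bolt (a joint): Lean of the swing bolt: 0 upright in the cap's slot (stop), grows as it leans out to the clamp's +y side, at most 1.35 rad. Stiff: stays where it is left; 2 to 4 N at the key moves it. Its key can be pinched from above across its 44 width at any lean and turns in that grip. While the cap is open or moving the bolt must lean out.
- bolt_pivot (a point): On the bolt's pivot axis, which runs along the clamp's x; fixed at x = 0, y = +112, z = 22 in the clamp's frame.
- screw (a joint): Angle of the screw head (white scale disc, 40 across, at the bolt's top): 0 at the start, grows clockwise seen from above. It is tight: holds up to 0.45 N m, slips beyond. It must not turn.
- key (a joint): Deflection of the red sprung torque key on the screw head: 0 at rest, grows clockwise seen from above, against a spring of 0.7 N m per rad that returns it (range -0.5 to 0.9). Its black pointer shows it on the white disc: green band 0.25 to 0.55 rad, red beyond.
- key_grip (a point): Centre of the red key's flat grip, 44 wide (its x axis; along the clamp's x at rest), 10 thick (y), 30 tall along the bolt (z), 72 from the bolt's pivot. With the bolt upright it stands at z = 94, grip top at z = 109, and is pinched across its thickness from above.
- pipe_1: Copper pipe length, 150 long along its x axis, origin at its centre; bare tube of 22 diameter from x = -50 to +50, brass hex nuts (30 across flats, 35 across corners) at both ends from 50 to 75. Lies on the bench on its nuts, centre at z = 15 mm. 160 g. May be absent.
- pipe_2: Copper pipe length, 150 long along its x axis, origin at its centre; bare tube of 22 diameter from x = -50 to +50, brass hex nuts (30 across flats, 35 across corners) at both ends from 50 to 75. Lies on the bench on its nuts, centre at z = 15 mm. 160 g. May be absent.
- pipe_3: Copper pipe length, 150 long along its x axis, origin at its centre; bare tube of 22 diameter from x = -50 to +50, brass hex nuts (30 across flats, 35 across corners) at both ends from 50 to 75. Lies on the bench on its nuts, centre at z = 15 mm. 160 g. May be absent.
- stone: Bystander: grey broken whetstone, 35x58x23 mm, origin at the centre of its underside. Leave it alone.
- tack_tin: Bystander: low round green tin of tacks, 77 across, 41 tall mm, origin at the centre of its underside. Leave it alone.
- driver: Bystander: small screwdriver with a black handle, 23x150x25 mm, origin at the centre of its underside. Leave it alone.

How it is judged:
On the way, in this order (a step that is already met when the one before it is completed fails the run):
1. the cap is swung fully open (value of joint cap above 2.6 rad), for 0.2 s.
2. every pipe lies fully home in a groove, the cap still open (z of pipe_1 in the frame of clamp between 0.034 and 0.047 m and x of pipe_1 in the frame of clamp between -0.02 and 0.02 m and y of pipe_1 in the frame of clamp between -0.068 and 0.068 m and angle between the x axis of each of pipe_1, pipe_2, pipe_3 and the x axis of clamp, either way round below 0.08 rad and z of pipe_2 in the frame of clamp between 0.034 and 0.047 m and x of pipe_2 in the frame of clamp between -0.02 and 0.02 m and y of pipe_2 in the frame of clamp between -0.068 and 0.068 m and z of pipe_3 in the frame of clamp between 0.034 and 0.047 m and x of pipe_3 in the frame of clamp between -0.02 and 0.02 m and y of pipe_3 in the frame of clamp between -0.068 and 0.068 m and value of joint cap above 1.5 rad), for 0.3 s.
3. the cap is shut over the pipes while the bolt still leans out (value of joint cap below 0.05 rad and z of pipe_1 in the frame of clamp between 0.034 and 0.047 m and x of pipe_1 in the frame of clamp between -0.02 and 0.02 m and y of pipe_1 in the frame of clamp between -0.068 and 0.068 m and angle between the x axis of each of pipe_1, pipe_2, pipe_3 and the x axis of clamp, either way round below 0.08 rad and z of pipe_2 in the frame of clamp between 0.034 and 0.047 m and x of pipe_2 in the frame of clamp between -0.02 and 0.02 m and y of pipe_2 in the frame of clamp between -0.068 and 0.068 m and z of pipe_3 in the frame of clamp between 0.034 and 0.047 m and x of pipe_3 in the frame of clamp between -0.02 and 0.02 m and y of pipe_3 in the frame of clamp between -0.068 and 0.068 m and value of joint bolt above 0.3 rad), for 0.2 s.
4. the bolt stands upright in the slot of the shut cap (value of joint cap below 0.05 rad and value of joint bolt below 0.12 rad), for 0.3 s.
5. the key is held in the green band (0.25 to 0.55 rad) for 1.2 s, the screw not turning, cap shut and bolt up (all of step 4 and value of joint key between 0.25 and 0.55 rad and value of joint screw between -0.06 and 0.06 rad), for 1.2 s.
At the end, for the whole second after the job is handed in: Every present pipe lies in a groove (centre 34 to 47 mm above the bench, within 20 mm of the clamp's middle along x, along the grooves within 0.08 rad) and at rest; cap shut (under 0.05 rad), bolt upright (under 0.12 rad), key sprung back (within 0.08 rad of 0), screw within 0.08 rad of its start (all of step 4 and z of pipe_1 in the frame of clamp between 0.034 and 0.047 m and x of pipe_1 in the frame of clamp between -0.02 and 0.02 m and y of pipe_1 in the frame of clamp between -0.068 and 0.068 m and angle between the x axis of each of pipe_1, pipe_2, pipe_3 and the x axis of clamp, either way round below 0.08 rad and z of pipe_2 in the frame of clamp between 0.034 and 0.047 m and x of pipe_2 in the frame of clamp between -0.02 and 0.02 m and y of pipe_2 in the frame of clamp between -0.068 and 0.068 m and z of pipe_3 in the frame of clamp between 0.034 and 0.047 m and x of pipe_3 in the frame of clamp between -0.02 and 0.02 m and y of pipe_3 in the frame of clamp between -0.068 and 0.068 m and value of joint key between -0.08 and 0.08 rad and value of joint screw between -0.08 and 0.08 rad and linear speed of each of pipe_1, pipe_2, pipe_3 below 0.02 m/s); the robot touches nothing.
It fails at once if the screw head is turned by more than 0.15 rad (value of joint screw above 0.15 rad or value of joint screw below -0.15 rad).
It fails at once if the stone is moved by more than 30 mm (distance of stone from where it was at the start of the episode above 0.03 m).
It fails at once if the tack_tin is moved by more than 30 mm (distance of tack_tin from where it was at the start of the episode above 0.03 m).
It fails at once if the driver is moved by more than 30 mm (distance of driver from where it was at the start of the episode above 0.03 m).
Of pipe_1, pipe_2, pipe_3 only 2 to 3 are there at a start; the rules pass over those that are not, and their reading is None.
At some moment in a run one of pipe_1, pipe_2, pipe_3 may be knocked a few centimetres aside while the robot is not near it.
Once in a run the grip may slacken for a moment while it holds something.
It also fails if it takes over 210 s, if anything falls off the work surface, if the arm or the gripper's body presses on something with over 40 N, if the wrist force passes 120 N, or if a joint passes its speed limit or range.

## Working session

There is one attempt and no reset: what is moved stays moved. The work goes in short steps, Python scripts to look and compute and a tool call to move; the robot and the scene stay as the last step left them, time stands still between calls to the robot, and variables do not carry over. Pictures are saved under pics/ and viewed, at most 14 in all, crops included, and the job is handed in when it is done.

Besides the shell and the picture viewer there is one more tool, called after "Emit:" in YAML: its name, and indented under it one key for each argument. play_rows: Moves the arm, as the interface text tells. Its arguments: {"type":"object","properties":{"moves":{"type":"array"},"newtons":{"type":"number"}},"required":["moves"]}

```bash
mkdir -p pics; ls
cat > h.py <<'E'
from cell import *
import numpy as np, cv2
def save(n,f):
    im=capture(n); cv2.imwrite(f'pics/{f}.png',im[:,:,::-1]); return im
def ray(n,uv,z,cal=None):
    c=cal or get_calibration(n); K=np.array(c['camera_matrix']);d=np.array(c['distortion']);E=np.array(c['extrinsics'])
    p=cv2.undistortPoints(np.array(uv,float).reshape(-1,1,2),K,d).reshape(-1,2)
    R,t=E[:3,:3],E[:3,3]; o=-R.T@t
    D=np.c_[p,np.ones(len(p))]@R
    return o+D*((z-o[2])/D[:,2])[:,None]
def proj(n,P,cal=None):
    c=cal or get_calibration(n);E=np.array(c['extrinsics'])
    return cv2.projectPoints(np.array(P,float).reshape(-1,3),cv2.Rodrigues(E[:3,:3])[0],E[:3,3],np.array(c['camera_matrix']),np.array(c['distortion']))[0].reshape(-1,2)
E
python3 - <<'E'
from h import *
a=save('scene','scene0');b=save('side','side0');c=save('wrist','wrist0')
for n in('scene','side','wrist'):
    E=np.array(get_calibration(n)['extrinsics']);print(n,(-E[:3,:3].T@E[:3,3]).round(3),E[2,:3].round(2))
s=get_state();print({k:np.round(v,3).tolist() for k,v in s.items()})
E
```

```text
pics
scene [0.203 0.35  0.712] [ 0.41 -0.55 -0.72]
side [ 0.592 -1.184  0.676] [-0.03  0.86 -0.5 ]
wrist [0.143 0.612 0.373] [ 0.27 -0.1  -0.96]
{'time_s': 0.15, 'joints': [1.114, 0.218, 1.615, -0.0, 1.311, -0.112], 'dq': [0.001, -0.002, -0.006, -0.001, -0.002, 0.0], 'joint_efforts': [-0.001, -39.745, -30.441, -0.0, 0.006, 0.0], 'eef_pos': [0.211, 0.588, 0.23], 'tcp_rot': [[-0.941, 0.338, -0.001], [0.338, 0.941, -0.002], [0.0, -0.002, -1.0]], 'ft_force': [0.698, 0.128, 0.15], 'ft_torque': [0.012, 0.013, 0.05], 'grip_force': 0.0, 'gripper_width': 0.086}
```

View pics/scene0.png

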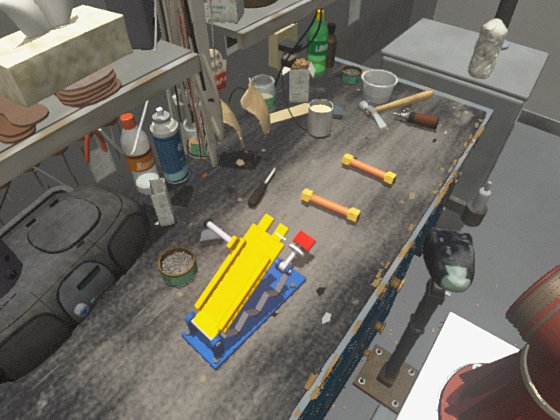

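View pics/side0.png

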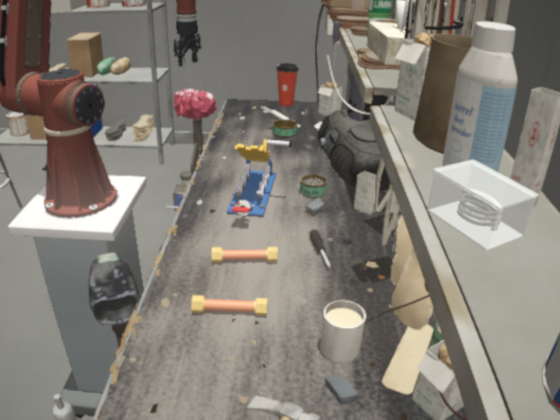

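The scene view shows two copper pipes (about (330,205) and (369,169)) and the clamp, with its hinge end at about (205,345), the red key at (303,241), and the cap partly raised. Next I crop in on the clamp.

Run:
```python
import cv2
a=cv2.imread('pics/scene0.png')[200:380,140:340];cv2.imwrite('pics/c1.png',cv2.resize(a,None,fx=4,fy=3.3,interpolation=cv2.INTER_CUBIC)[:594])
from h import *
im=cv2.cvtColor(cv2.imread('pics/scene0.png'),cv2.COLOR_BGR2HSV)
# pipes: nuts yellow, tube orange
m=cv2.inRange(im,(3,110,120),(16,255,255));k,l,st,ce=cv2.connectedComponentsWithStats(m)
for i in range(1,k):
    if st[i,4]>60: print('orange',st[i],ce[i].round(1),ray('scene',ce[i],.015).round(3))
m=cv2.inRange(im,(20,150,120),(33,255,255));k,l,st,ce=cv2.connectedComponentsWithStats(m)
for i in range(1,k):
    if st[i,4]>40: print('yel',st[i],ce[i].round(1),ray('scene',ce[i],.018).round(3))
m=cv2.inRange(im,(100,150,80),(125,255,255));k,l,st,ce=cv2.connectedComponentsWithStats(m)
c=[np.argwhere(l==i)[:,::-1] for i in range(1,k) if st[i,4]>30];p=np.vstack(c).astype(np.int32)
h=cv2.approxPolyDP(cv2.convexHull(p),3,True).reshape(-1,2);print(h.tolist(),ray('scene',h,.01).round(3).tolist())
```

```text
orange [120 113  14  17 172] [126.4 120.3] [[ 1.211 -0.187  0.015]]
orange [416 114  21   7  76] [426.1 116.4] [[ 0.455 -0.777  0.015]]
orange [  0 116  27  19 242] [  8.7 127.2] [[1.508 0.064 0.015]]
orange [ 85 135   4  27  74] [ 86.1 146.6] [[ 1.201 -0.03   0.015]]
orange [350 158  36  21 226] [367.1 168.4] [[ 0.489 -0.433  0.015]]
orange [129 160  17  12  96] [135.6 165.1] [[ 1.01  -0.064  0.015]]
orange [310 194  40  23 278] [328.8 204.7] [[ 0.501 -0.254  0.015]]
orange [526 265  34  30 103] [543.9 278.1] [[ 0.006 -0.347  0.015]]
orange [539 296  21  23 140] [549.8 306.6] [[-0.02  -0.281  0.015]]
orange [546 310  14  22 146] [555.  320.3] [[-0.036 -0.254  0.015]]
orange [443 365  29  36 229] [454.5 382.3] [[ 0.093 -0.018  0.015]]
orange [442 403  15  17  89] [446.2 413.4] [[0.085 0.04  0.015]]
yel [342 154  12  11  86] [347.1 159.1] [[ 0.551 -0.431  0.018]]
yel [383 172  13  12 103] [389.  177.4] [[ 0.424 -0.433  0.018]]
yel [301 189  13  13 104] [306.4 195.1] [[ 0.563 -0.246  0.018]]
yel [347 208  13  14 122] [352.8 214.5] [[ 0.436 -0.258  0.018]]
yel [ 194  214   95  124 4932] [237.8 276.5] [[0.544 0.04  0.018]]
[[304, 278], [215, 368], [182, 335], [189, 314], [274, 263]] [[0.433, -0.044, 0.01], [0.453, 0.21, 0.01], [0.547, 0.202, 0.01], [0.568, 0.162, 0.01], [0.507, -0.037, 0.01]]
```

View pics/c1.png

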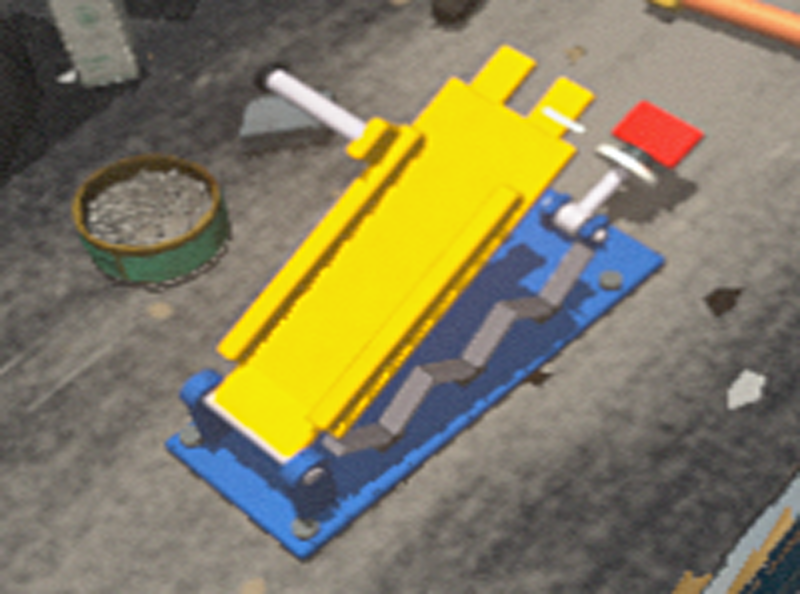

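The crop shows the base corners at scene pixels of about (215,369), (181,333) and (306,278). The knob is at (207,223), the pin root at (231,239), and the bolt leans out. The tin is at (176,266) and the stone lies under the pin, on the bench.

```bash
cat >> h.py <<'E'
import json,os
if os.path.exists('clamp.json'):
    J=json.load(open('clamp.json'));O=np.array(J['O']);th=J['th']
    YC=np.array([np.cos(th),np.sin(th),0]);XC=np.array([YC[1],-YC[0],0]);ZC=np.array([0,0,1.])
    def W(p): p=np.atleast_2d(p);return O+p[:,:1]*XC+p[:,1:2]*YC+p[:,2:]*ZC
    def C(p): d=np.atleast_2d(p)-O;return np.c_[d@XC,d@YC,d[:,2]]
    def S(): return get_state()
    def go(target,ydir=None,s=None):
        """tool-frame shift (mm) to world TCP target"""
        s=get_state();R=np.array(s['tcp_rot']);d=R.T@(np.array(target)-np.array(s['eef_pos']))*1000
        a=None
        if ydir is not None:
            v=R.T@np.array(ydir);a=np.degrees(np.arctan2(-v[0],v[1]));a=(a+90)%180-90
        print('t',round(s['time_s'],2),'shift mm',d.round(1),'yaw units',None if a is None else round(a/8,2),'tcp',np.round(s['eef_pos'],4),'C',C(s['eef_pos']).round(4))
        return d
E
python3 - <<'E'
from h import *
b=ray('scene',[[305,279],[215,369]],0.0);f=ray('scene',[[181,333]],0.008)
print(b.round(4),f.round(4),np.linalg.norm(b[0]-b[1]),np.linalg.norm((f-b[1])[0,:2]))
y=b[0]-b[1];th=np.arctan2(y[1],y[0]);YC=np.array([np.cos(th),np.sin(th),0]);XC=np.array([YC[1],-YC[0],0])
O=(b[0]+b[1])/2-.05*XC;O[2]=0
print(O,th,YC,XC)
json.dump(dict(O=O.tolist(),th=float(th)),open('clamp.json','w'))
E
python3 - <<'E'
from h import *
print(C(ray('scene',[[181,333]],.008)).round(3))
# cap angle: pin tests
for a in np.arange(.1,1.0,.1):
    P=lambda x:W([[x,-.105+.16*np.cos(a)-.028*np.sin(a),.058+.16*np.sin(a)+.028*np.cos(a)]])[0]
    tip=[[s,-.105+.236*np.cos(a),.058+.236*np.sin(a)] for s in(-.03,.03)]
    print(a.round(1),proj('scene',[P(-.099),P(-.041)]).round(0).tolist(),proj('side',[P(-.099),P(-.041)]).round(0).tolist(),proj('scene',W(tip)).round(0).tolist())
for l in (.6,.8,1.,1.2,1.35): print('bolt',l,proj('scene',W([[0,.112+.087*np.sin(l),.022+.087*np.cos(l)]])).round(0))
print('tin',C(ray('scene',[[176,254]],.041)).round(3),'stone',C(ray('scene',[[210,234]],.012)).round(3),'driver',C(ray('scene',[[262,190]],.01)).round(3))
E
```

```text
[[ 0.4327 -0.0488  0.    ]
 [ 0.4553  0.2093  0.    ]] [[0.552  0.1994 0.008 ]] 0.2591304506328834 0.09723300063478574
[0.49381216 0.07588035 0.        ] -1.6582128913725045 [-0.08730527 -0.9961816   0.        ] [-0.9961816   0.08730527  0.        ]
[[-0.047 -0.128  0.008]]
0.1 [[226.0, 234.0], [246.0, 250.0]] [[288.0, 171.0], [266.0, 169.0]] [[277.0, 236.0], [299.0, 251.0]]
0.2 [[223.0, 231.0], [244.0, 246.0]] [[288.0, 165.0], [267.0, 163.0]] [[276.0, 229.0], [299.0, 245.0]]
0.3 [[220.0, 228.0], [241.0, 244.0]] [[289.0, 159.0], [267.0, 157.0]] [[274.0, 224.0], [297.0, 240.0]]
0.4 [[216.0, 226.0], [237.0, 242.0]] [[289.0, 153.0], [268.0, 151.0]] [[271.0, 219.0], [295.0, 235.0]]
0.5 [[211.0, 224.0], [232.0, 240.0]] [[290.0, 147.0], [268.0, 145.0]] [[267.0, 214.0], [291.0, 231.0]]
0.6 [[206.0, 223.0], [227.0, 239.0]] [[290.0, 141.0], [269.0, 139.0]] [[262.0, 211.0], [287.0, 227.0]]
0.7 [[200.0, 223.0], [222.0, 239.0]] [[291.0, 136.0], [270.0, 134.0]] [[256.0, 208.0], [282.0, 225.0]]
0.8 [[194.0, 223.0], [216.0, 240.0]] [[292.0, 130.0], [270.0, 129.0]] [[249.0, 206.0], [275.0, 224.0]]
0.9 [[187.0, 224.0], [209.0, 242.0]] [[292.0, 126.0], [271.0, 124.0]] [[241.0, 205.0], [268.0, 224.0]]
bolt 0.6 [[298. 231.]]
bolt 0.8 [[302. 230.]]
bolt 1.0 [[305. 232.]]
bolt 1.2 [[307. 234.]]
bolt 1.35 [[308. 237.]]
tin [[-0.18  -0.027  0.041]] stone [[-0.188  0.071  0.012]] driver [[-0.199  0.259  0.01 ]]
```

```bash
cat >> h.py <<'E'
def pin(a,x=-.085,dz=-.019): return W([[x,-.105+.16*np.cos(a)-.028*np.sin(a),.058+.16*np.sin(a)+.028*np.cos(a)+dz]])[0]
E
python3 -c "
from h import *
t=pin(.55);print(t);t[2]=.225;go(t,YC)"
```

```text
[0.5770236  0.05175475 0.14650064]
t 0.15 shift mm [-525.7 -380.6    5.9] yaw units -1.84 tcp [0.2109 0.5876 0.2302] C [[ 0.3265 -0.4851  0.2302]]
```

Emit:
play_rows:
  moves:
    - {"offset": [-36, -26, 0], "yaw": 0, "grip": -1}
    - {"offset": [-36, -26, 0], "yaw": 0, "grip": -1}
    - {"offset": [-36, -26, 0], "yaw": 0, "grip": -1}
    - {"offset": [-36, -26, 0], "yaw": 0, "grip": -1}
    - {"offset": [-36, -26, 0], "yaw": 0, "grip": -1}
  newtons: 40

```text
time_s: 0.65
eef_pos: [0.3372, 0.4034, 0.231]
tcp_rot: [[-0.941, 0.338, -0.0], [0.338, 0.941, -0.0], [0.0, -0.0, -1.0]]
ft_force: [1.5, 0.1, -0.5]
gripper_width: 0.0854
grip_force: 0.0
```

Emit:
play_rows:
  moves:
    - {"offset": [-36, -26, 0], "yaw": 0, "grip": -1}
    - {"offset": [-36, -26, 0], "yaw": 0, "grip": -1}
    - {"offset": [-36, -26, 0], "yaw": 0, "grip": -1}
    - {"offset": [-36, -26, 0], "yaw": 0, "grip": -1}
    - {"offset": [-36, -26, 0], "yaw": 0, "grip": -1}

```text
time_s: 1.15
eef_pos: [0.4627, 0.2202, 0.2311]
tcp_rot: [[-0.941, 0.338, -0.0], [0.338, 0.941, 0.0], [0.0, 0.0, -1.0]]
ft_force: [0.8, 0.1, -0.3]
gripper_width: 0.0853
grip_force: 0.0
```

Emit:
play_rows:
  moves:
    - {"offset": [-36, -26, 0], "yaw": 0, "grip": -1}
    - {"offset": [-36, -26, 0], "yaw": 0, "grip": -1}
    - {"offset": [-36, -26, 0], "yaw": 0, "grip": -1}
    - {"offset": [0, 0, 0], "yaw": -0.92, "grip": -1}
    - {"offset": [0, 0, 0], "yaw": -0.92, "grip": -1}

```text
time_s: 1.65
eef_pos: [0.5379, 0.1102, 0.2308]
tcp_rot: [[-0.996, 0.086, -0.001], [0.086, 0.996, -0.0], [0.001, -0.0, -1.0]]
ft_force: [-0.4, -0.5, -0.3]
gripper_width: 0.0854
grip_force: 0.0
```

```bash
python3 -c "
from h import *
import time
t=pin(.55);t[2]=.225;go(t,YC);save('wrist','w1')
for a in (.5,.55,.6):print(proj('wrist',[pin(a,-.099,0),pin(a,-.041,0)]).round(0).tolist())"
```

```text
t 1.65 shift mm [-44.  -54.9   5.7] yaw units 0.01 tcp [0.5379 0.1102 0.2308] C [[-0.0409 -0.038   0.2308]]
[[189.0, 303.0], [183.0, 225.0]]
[[195.0, 308.0], [189.0, 228.0]]
[[201.0, 313.0], [196.0, 231.0]]
```

View pics/w1.png

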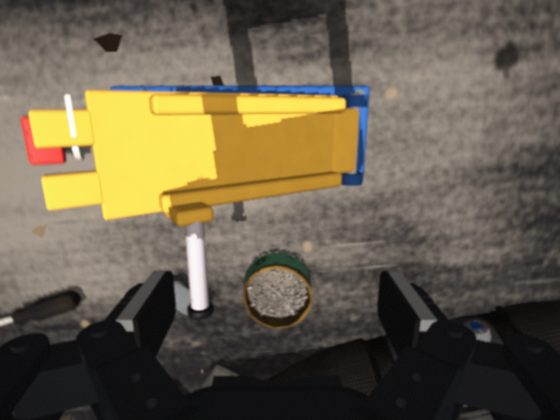

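The wrist view shows the pin running from (193,222) to its knob at (200,303), which gives a cap angle of about 0.58 with the pin about 3 mm nearer. I descend on it.

```bash
python3 -c "
from h import *
t=pin(.58,-.082);go(t,YC)"
```

```text
t 1.7 shift mm [-41.3 -52.4  80.6] yaw units 0.04 tcp [0.5375 0.1109 0.2307] C [[-0.0405 -0.0387  0.2307]]
```

Emit:
play_rows:
  moves:
    - {"offset": [-20, -26, 0], "yaw": 0, "grip": -1}
    - {"offset": [-21, -26, 0], "yaw": 0, "grip": -1}
    - {"offset": [0, 0, 30], "yaw": 0, "grip": -1}
    - {"offset": [0, 0, 30], "yaw": 0, "grip": -1}
    - {"offset": [0, 0, 20], "yaw": 0, "grip": -1}

```text
time_s: 2.2
eef_pos: [0.5723, 0.0564, 0.1488]
tcp_rot: [[-0.996, 0.09, -0.003], [0.09, 0.996, 0.0], [0.003, -0.0, -1.0]]
ft_force: [-0.6, 0.4, -0.1]
gripper_width: 0.0852
grip_force: 0.0
```

Emit:
play_rows:
  moves:
    - {"offset": [0, 0, 0], "yaw": 0, "grip": 1}
    - {"offset": [0, 0, 0], "yaw": 0, "grip": 1}
    - {"offset": [0, 0, 0], "yaw": 0, "grip": 1}
    - {"offset": [0, 0, 0], "yaw": 0, "grip": 1}
    - {"offset": [0, 0, 0], "yaw": 0, "grip": 1}

```text
time_s: 2.7
eef_pos: [0.5748, 0.0557, 0.153]
tcp_rot: [[-0.996, 0.087, 0.003], [0.087, 0.996, -0.003], [-0.003, -0.002, -1.0]]
ft_force: [-2.1, -16.2, 10.1]
gripper_width: 0.0124
grip_force: 8.5
```

```bash
python3 -c "
from h import *
t=pin(.58,-.082);go(t,YC);s=get_state();print(s['gripper_width'],s['grip_force'],s['ft_force'])
a0=.58
ang=np.arange(.58,2.92,.13);P=np.array([C(pin(a))[0] for a in ang]);print((np.diff(P,axis=0)*1000).round(1)[:,1:].tolist(),len(ang),ang[-1])"
```

```text
t 2.7 shift mm [ 0.4 -0.4  2.9] yaw units 0.0 tcp [0.5748 0.0557 0.153 ] C [[-0.0824  0.0131  0.153 ]]
0.012388120753637906 8.493365943431854 [ -2.07878037 -16.16804933  10.11845501]
[[-15.4, 14.4], [-17.1, 12.3], [-18.6, 10.0], [-19.7, 7.5], [-20.5, 4.9], [-21.0, 2.2], [-21.1, -0.6], [-20.8, -3.3], [-20.2, -6.0], [-19.3, -8.6], [-18.0, -11.0], [-16.4, -13.2], [-14.6, -15.2], [-12.5, -17.0], [-10.2, -18.5], [-7.7, -19.6], [-5.1, -20.5]] 18 2.79
```

Emit:
play_rows:
  moves:
    - {"offset": [0, 15.4, -14.4], "yaw": 0, "grip": 1}
    - {"offset": [0, 17, -12.3], "yaw": 0, "grip": 1}
    - {"offset": [0, 18.6, -10], "yaw": 0, "grip": 1}
    - {"offset": [0, 19.7, -7.5], "yaw": 0, "grip": 1}
    - {"offset": [0, 0, 0], "yaw": 0, "grip": 1}

```text
time_s: 3.2
eef_pos: [0.5814, 0.1268, 0.2009]
tcp_rot: [[-0.996, 0.086, 0.004], [0.086, 0.996, -0.003], [-0.004, -0.003, -1.0]]
ft_force: [-4.0, -4.3, 13.4]
gripper_width: 0.0108
grip_force: 40.4
```

```bash
python3 -c "
from h import *
t=pin(.58+.52,-.082);go(t,YC);s=get_state();print(s['gripper_width'],s['grip_force'],s['ft_force'])"
```

```text
t 3.2 shift mm [ 0.8 -1.   6.6] yaw units 0.01 tcp [0.5814 0.1268 0.2009] C [[-0.0828 -0.0584  0.2009]]
0.010828539901529821 40.432255268096924 [-3.98853179 -4.32161806 13.40678487]
```

```bash
python3 -c "
from h import *
save('side','s2');im=cv2.imread('pics/s2.png')[60:230,180:360];cv2.imwrite('pics/s2c.png',cv2.resize(im,None,fx=3.5,fy=3.5,interpolation=cv2.INTER_CUBIC))"
```

```text
(no output)
```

View pics/s2c.png

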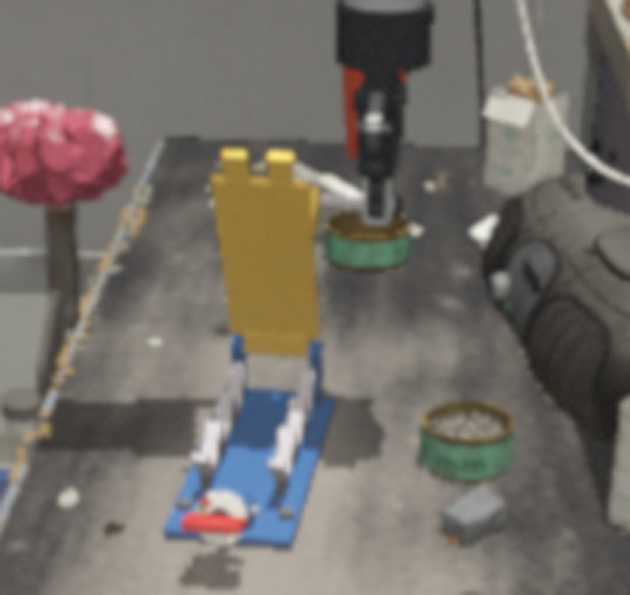

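The cap is near upright and following. The gripper body is clear of it, so I continue the arc.

Emit:
play_rows:
  moves:
    - {"offset": [0, 20.5, -4.9], "yaw": 0, "grip": 1}
    - {"offset": [0, 21, -2.2], "yaw": 0, "grip": 1}
    - {"offset": [0, 21.1, 0.6], "yaw": 0, "grip": 1}
    - {"offset": [0, 20.8, 3.3], "yaw": 0, "grip": 1}
    - {"offset": [0, 0, 0], "yaw": 0, "grip": 1}

```text
time_s: 3.75
eef_pos: [0.5891, 0.2122, 0.2011]
tcp_rot: [[-0.996, 0.086, 0.006], [0.086, 0.996, 0.002], [-0.005, 0.002, -1.0]]
ft_force: [1.5, 1.1, 6.1]
gripper_width: 0.0104
grip_force: 42.3
```

```bash
python3 -c "
from h import *
t=pin(.58+1.04,-.082);go(t,YC);s=get_state();print(s['gripper_width'],s['grip_force'],s['ft_force'])"
```

```text
t 3.75 shift mm [ 1.1 -3.2  3.7] yaw units 0.01 tcp [0.5891 0.2122 0.2011] C [[-0.083  -0.1441  0.2011]]
0.010424676339641413 42.31903553009033 [1.53934178 1.1087243  6.14407789]
```

Emit:
play_rows:
  moves:
    - {"offset": [0, 19, 6], "yaw": 0, "grip": 1}
    - {"offset": [0, 19.3, 8.6], "yaw": 0, "grip": 1}
    - {"offset": [0, 18, 11], "yaw": 0, "grip": 1}
    - {"offset": [0, 16.4, 13.2], "yaw": 0, "grip": 1}
    - {"offset": [0, 14.6, 15.2], "yaw": 0, "grip": 1}

```text
time_s: 4.25
eef_pos: [0.5967, 0.2979, 0.1454]
tcp_rot: [[-0.996, 0.088, 0.004], [0.088, 0.996, 0.001], [-0.004, 0.001, -1.0]]
ft_force: [4.0, -2.4, 4.5]
gripper_width: 0.0104
grip_force: 44.9
```

Emit:
play_rows:
  moves:
    - {"offset": [0, 12.5, 17], "yaw": 0, "grip": 1}
    - {"offset": [0, 10.2, 18.5], "yaw": 0, "grip": 1}
    - {"offset": [0, 7.7, 19.6], "yaw": 0, "grip": 1}
    - {"offset": [0, 5.1, 20.5], "yaw": 0, "grip": 1}
    - {"offset": [0, 0, 0], "yaw": 0, "grip": 1}

```text
time_s: 4.75
eef_pos: [0.5998, 0.3337, 0.0659]
tcp_rot: [[-0.996, 0.089, 0.004], [0.089, 0.996, 0.003], [-0.004, 0.003, -1.0]]
ft_force: [8.0, 1.3, -2.9]
gripper_width: 0.0102
grip_force: 47.8
```

```bash
python3 -c "
from h import *
t=pin(2.79,-.082);go(t,YC);s=get_state();print(s['gripper_width'],s['grip_force'],s['ft_force']);go(pin(2.86,-.082))"
```

```text
t 4.75 shift mm [ 1.1 -1.3 -2. ] yaw units -0.01 tcp [0.5998 0.3337 0.0659] C [[-0.0831 -0.2661  0.0659]]
0.010190599449934166 47.83387899398804 [ 8.01098925  1.33443353 -2.92854175]
t 4.75 shift mm [1.1 0.3 9.3] yaw units None tcp [0.5998 0.3337 0.0659] C [[-0.0831 -0.2661  0.0659]]
```

Emit:
play_rows:
  moves:
    - {"offset": [0, 0, 0], "yaw": 0, "grip": 0}
    - {"offset": [0, 0, 0], "yaw": 0, "grip": 0}
    - {"offset": [0, 0, -45], "yaw": 0, "grip": 0}
    - {"offset": [0, 0, -45], "yaw": 0, "grip": 0}
    - {"offset": [0, -45, -20], "yaw": 0, "grip": 0}

```text
time_s: 5.25
eef_pos: [0.596, 0.2923, 0.1843]
tcp_rot: [[-0.997, 0.083, 0.007], [0.083, 0.997, 0.006], [-0.007, 0.006, -1.0]]
ft_force: [1.9, -0.5, 0.8]
gripper_width: 0.0425
grip_force: 0.0
```

Emit:
play_rows:
  moves:
    - {"offset": [10, -48, 0], "yaw": 0, "grip": 0}
    - {"offset": [5, -49, 0], "yaw": 0, "grip": 0}
    - {"offset": [5, -49, 0], "yaw": 0, "grip": 0}
    - {"offset": [5, -49, 0], "yaw": 0, "grip": 0}
    - {"offset": [5, -49, 0], "yaw": 0, "grip": 0}

```text
time_s: 5.75
eef_pos: [0.541, 0.0458, 0.1786]
tcp_rot: [[-0.996, 0.087, -0.002], [0.087, 0.996, 0.001], [0.002, 0.001, -1.0]]
ft_force: [0.1, 0.7, -0.1]
gripper_width: 0.0428
grip_force: 0.0
```

Emit:
play_rows:
  moves:
    - {"offset": [5, -49, 0], "yaw": 0, "grip": 0}
    - {"offset": [5, -49, 0], "yaw": 0, "grip": 0}
    - {"offset": [5, -49, 0], "yaw": 0, "grip": 0}
    - {"offset": [5, -49, 0], "yaw": 0, "grip": 0}
    - {"offset": [5, -20, 0], "yaw": 0, "grip": 0}

```text
time_s: 6.25
eef_pos: [0.4974, -0.1691, 0.1789]
tcp_rot: [[-0.996, 0.091, -0.001], [0.091, 0.996, -0.0], [0.001, -0.0, -1.0]]
ft_force: [0.9, 0.9, 0.7]
gripper_width: 0.0426
grip_force: 0.0
```

```bash
cat >> h.py <<'E'
def pipes(n,im,ymax=-.1,lo=(20,150,110)):
    """nut blobs on the bench in camera n -> world points, 18 mm high"""
    hsv=cv2.cvtColor(im,cv2.COLOR_RGB2HSV);m=cv2.inRange(hsv,lo,(33,255,255));k,l,st,ce=cv2.connectedComponentsWithStats(m)
    r=[(st[i,4],ce[i].round(0),ray(n,ce[i],.018)[0].round(4)) for i in range(1,k) if st[i,4]>40]
    return [x for x in r if .3<x[2][0]<.8 and -.8<x[2][1]<ymax]
E
python3 -c "
from h import *
s=get_state();print(s['eef_pos'],s['time_s'])
im=save('scene','s3');im2=save('wrist','w3')
for x in pipes('scene',im):print(x)
for x in pipes('wrist',im2,.6):print(x)
"
```

```text
[ 0.4974341  -0.16905172  0.17888718] 6.25
(np.int32(86), array([347., 159.]), array([ 0.551 , -0.4304,  0.018 ]))
(np.int32(99), array([389., 178.]), array([ 0.4235, -0.4319,  0.018 ]))
(np.int32(105), array([306., 195.]), array([ 0.5631, -0.2455,  0.018 ]))
(np.int32(125), array([353., 215.]), array([ 0.4362, -0.2578,  0.018 ]))
(np.int32(315), array([181., 128.]), array([ 0.4336, -0.2433,  0.018 ]))
(np.int32(54), array([215., 255.]), array([ 0.5527, -0.2315,  0.018 ]))
(np.int32(417), array([ 25., 267.]), array([ 0.5486, -0.4163,  0.018 ]))
```

View pics/s3.png

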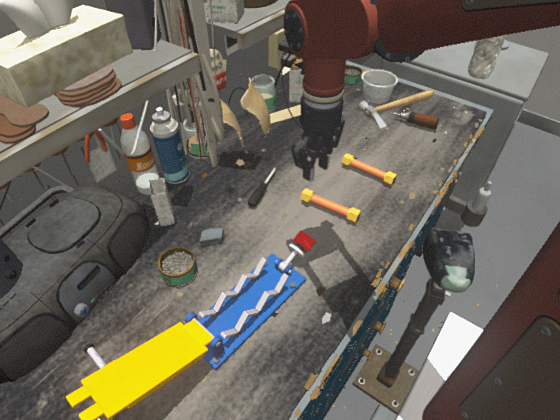

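The scene view shows the cap fully open and the clamp empty. The pipes at (330,205) and (369,169) are still in place and there is no third. I move above the nearer pipe and remeasure it.

```bash
python3 -c "
from h import *
go([.51,-.20,.16],[-.097,.995,0])"
```

```text
t 6.35 shift mm [-15.6 -30.7  18.6] yaw units -1.36 tcp [ 0.4974 -0.168   0.1786] C [[-0.0248  0.2426  0.1786]]
```

Emit:
play_rows:
  moves:
    - {"offset": [-15, -30, 0], "yaw": -0.68, "grip": 0}
    - {"offset": [0, 0, 0], "yaw": -0.68, "grip": 0}
    - {"offset": [0, 0, 0], "yaw": 0, "grip": 0}
    - {"offset": [0, 0, 0], "yaw": 0, "grip": 0}

```text
time_s: 6.75
eef_pos: [0.5109, -0.1955, 0.1786]
tcp_rot: [[-0.995, -0.101, -0.001], [-0.101, 0.995, 0.001], [0.001, 0.002, -1.0]]
ft_force: [-0.1, -1.1, 0.3]
gripper_width: 0.0426
grip_force: 0.0
```

```bash
python3 -c "
from h import *
im2=save('wrist','w4');im=save('side','s4')
for x in pipes('wrist',im2,.6):print(x)
for x in pipes('side',im,-.1,(15,110,110)):print(x)
"
```

```text
(np.int32(638), array([11., 58.]), array([ 0.4211, -0.4216,  0.018 ]))
(np.int32(79), array([193.,  95.]), array([ 0.4351, -0.2724,  0.018 ]))
(np.int32(279), array([225.,  95.]), array([ 0.4327, -0.2462,  0.018 ]))
(np.int32(461), array([ 29., 208.]), array([ 0.5486, -0.4196,  0.018 ]))
(np.int32(179), array([230., 239.]), array([ 0.5599, -0.2338,  0.018 ]))
(np.int32(56), array([203., 239.]), array([ 0.5627, -0.2592,  0.018 ]))
```

View pics/w4.png

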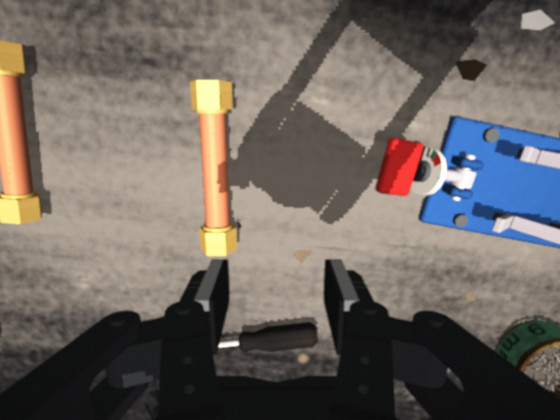

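The wrist view shows the nuts at (211,96) and (218,239), which agrees with the scene camera: the pipe centre is about (0.498, -0.252). I pick it.

```bash
python3 -c "
from h import *
p=ray('wrist',[[211,96],[218,239]],.016);print(p)
d=p[1]-p[0];d/=np.linalg.norm(d);m=p.mean(0);print(m)
m[2]=.002;go(m,[-d[1],d[0],0])"
```

```text
[[ 0.43443072 -0.25824802  0.016     ]
 [ 0.56180653 -0.24544896  0.016     ]]
[ 0.49811863 -0.25184849  0.016     ]
t 6.85 shift mm [ 18.4 -54.7 176.7] yaw units 0.01 tcp [ 0.511  -0.1957  0.1787] C [[-0.0408  0.269   0.1787]]
```

Emit:
play_rows:
  moves:
    - {"offset": [9, -27, 0], "yaw": 0, "grip": -0.2}
    - {"offset": [9.4, -27.7, 30], "yaw": 0, "grip": -0.2}
    - {"offset": [0, 0, 48], "yaw": 0, "grip": -0.2}
    - {"offset": [0, 0, 48], "yaw": 0, "grip": -0.2}
    - {"offset": [0, 0, 35], "yaw": 0, "grip": -0.2}

```text
time_s: 7.35
eef_pos: [0.4969, -0.2518, 0.0152]
tcp_rot: [[-0.995, -0.101, -0.003], [-0.101, 0.995, 0.002], [0.002, 0.002, -1.0]]
ft_force: [0.2, 0.3, -0.5]
gripper_width: 0.0513
grip_force: 0.0
```

Emit:
play_rows:
  moves:
    - {"offset": [0, 0, 15], "yaw": 0, "grip": -0.2}
    - {"offset": [0, 0, 0], "yaw": 0, "grip": 1}
    - {"offset": [0, 0, 0], "yaw": 0, "grip": 1}
    - {"offset": [0, 0, 0], "yaw": 0, "grip": 1}
    - {"offset": [0, 0, 0], "yaw": 0, "grip": 1}
  newtons: 60

```text
time_s: 7.85
eef_pos: [0.5001, -0.2543, 0.0052]
tcp_rot: [[-0.995, -0.102, 0.003], [-0.102, 0.995, -0.002], [-0.003, -0.003, -1.0]]
ft_force: [-0.7, 0.1, -1.9]
gripper_width: 0.0198
grip_force: 58.7
```

Emit:
play_rows:
  moves:
    - {"offset": [0, 0, -20], "yaw": 0, "grip": 1}
    - {"offset": [0, 0, -40], "yaw": 0, "grip": 1}
    - {"offset": [0, 0, -40], "yaw": 0, "grip": 1}
    - {"offset": [0, 0, 0], "yaw": 0, "grip": 1}

```text
time_s: 8.25
eef_pos: [0.5038, -0.2568, 0.1114]
tcp_rot: [[-0.995, -0.102, 0.013], [-0.102, 0.995, -0.009], [-0.012, -0.01, -1.0]]
ft_force: [1.3, -2.0, -1.8]
gripper_width: 0.0197
grip_force: 58.9
```

```bash
python3 -c "
from h import *
s=get_state();print(s['gripper_width'],s['grip_force'],s['ft_force'])
t=W([[0,-.056,.12]])[0];go(t,YC);save('wrist','w5')"
```

```text
0.019691585464389007 58.93753409385681 [ 1.31952911 -1.95057145 -1.75871595]
t 8.25 shift mm [-34.6 386.9 -12.1] yaw units 1.36 tcp [ 0.5038 -0.2568  0.1114] C [[-0.039   0.3306  0.1114]]
```

View pics/w5.png

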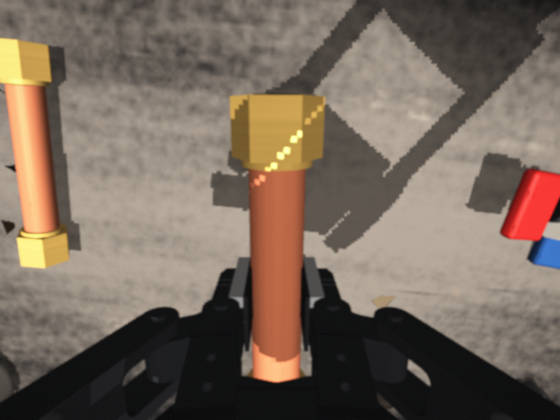

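The pipe is held square in the pads, with its near nut at (278,130). I carry it to the middle groove.

Emit:
play_rows:
  moves:
    - {"offset": [-5, 45, 0], "yaw": 0.68, "grip": 1}
    - {"offset": [-5, 45, 0], "yaw": 0.68, "grip": 1}
    - {"offset": [0, 48, 0], "yaw": 0, "grip": 1}
    - {"offset": [0, 48, 0], "yaw": 0, "grip": 1}
    - {"offset": [0, 48, 0], "yaw": 0, "grip": 1}

```text
time_s: 8.8
eef_pos: [0.5148, -0.0177, 0.1019]
tcp_rot: [[-0.996, 0.088, -0.002], [0.088, 0.996, 0.0], [0.002, 0.0, -1.0]]
ft_force: [0.4, -0.4, -2.1]
gripper_width: 0.02
grip_force: 59.1
```

Emit:
play_rows:
  moves:
    - {"offset": [0, 45, 0], "yaw": 0, "grip": 1}
    - {"offset": [0, 0, 0], "yaw": 0, "grip": 1}
    - {"offset": [0, 0, 0], "yaw": 0, "grip": 1}
    - {"offset": [0, 0, 0], "yaw": 0, "grip": 1}

```text
time_s: 9.2
eef_pos: [0.5194, 0.0245, 0.1023]
tcp_rot: [[-0.996, 0.088, -0.002], [0.088, 0.996, -0.0], [0.002, -0.001, -1.0]]
ft_force: [-0.0, -0.4, -2.2]
gripper_width: 0.0197
grip_force: 60.9
```

```bash
python3 -c "
from h import *
t=W([[0,0,.0306]])[0];go(t,YC);print(get_state()['gripper_width']);save('wrist','w6');save('scene','s6')
g=W([[x,y,.053] for x in(.036,-.036) for y in(-.028,.028)]);print(proj('wrist',g).round(0).tolist())
print(proj('wrist',W([[.05,-.13,.01],[-.05,-.13,.01],[.05,.13,.01],[-.05,.13,.01]])).round(0).tolist())"
```

```text
t 9.2 shift mm [29.9 49.  71.7] yaw units -0.01 tcp [0.5194 0.0245 0.1023] C [[-0.03    0.0489  0.1023]]
0.019685648975971522
[[420.0, 120.0], [316.0, 120.0], [406.0, 245.0], [312.0, 245.0]]
[[552.0, 96.0], [522.0, 240.0], [151.0, 96.0], [166.0, 241.0]]
```

View pics/w6.png

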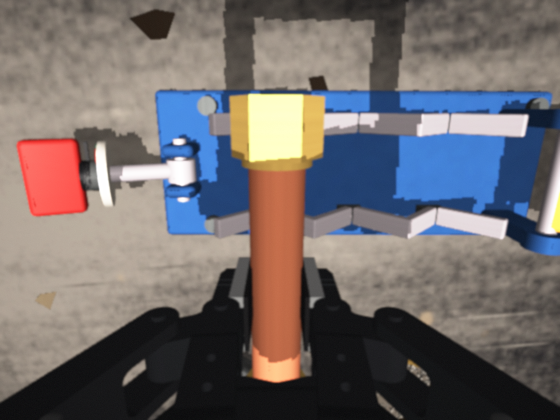

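The base corners at (158,90) and (168,235) sit about 4 mm toward the robot of where I predicted. I correct the clamp origin and lower the pipe.

```bash
python3 -c "
from h import *
J['O']=(O+.004*XC-.0013*YC).tolist();json.dump(J,open('clamp.json','w'))"
python3 -c "
from h import *
t=W([[0,0,.0306]])[0];go(t,YC)
# nut inner edge on pipe side
p=ray('wrist',[[278,170]],.1123+.011);R=np.array(get_state()['tcp_rot']);print('nut edge tool',(R.T@(p[0]-get_state()['eef_pos'])).round(3))"
```

```text
t 9.3 shift mm [34.5 50.8 72.1] yaw units -0.02 tcp [0.5198 0.0239 0.1027] C [[-0.0345  0.0508  0.1027]]
nut edge tool [ 0.052  0.001 -0.021]
```

Emit:
play_rows:
  moves:
    - {"offset": [16, 25, 0], "yaw": 0, "grip": 1}
    - {"offset": [16.5, 25.8, 0], "yaw": 0, "grip": 1}
    - {"offset": [0, 0, 20], "yaw": 0, "grip": 1}
    - {"offset": [0, 0, 20], "yaw": 0, "grip": 1}
    - {"offset": [0, 0, 12], "yaw": 0, "grip": 1}

```text
time_s: 9.8
eef_pos: [0.4913, 0.0776, 0.0497]
tcp_rot: [[-0.996, 0.09, -0.002], [0.09, 0.996, -0.0], [0.002, -0.0, -1.0]]
ft_force: [-0.5, -0.9, -1.8]
gripper_width: 0.0197
grip_force: 61.3
```

Emit:
play_rows:
  moves:
    - {"offset": [0, 0, 8], "yaw": 0, "grip": 1}
    - {"offset": [0, 0, 8], "yaw": 0, "grip": 1}
    - {"offset": [0, 0, 4], "yaw": 0, "grip": 1}
    - {"offset": [0, 0, 0], "yaw": 0, "grip": 1}

```text
time_s: 10.2
eef_pos: [0.4926, 0.0784, 0.0311]
tcp_rot: [[-0.996, 0.088, 0.0], [0.088, 0.996, -0.0], [-0.0, -0.0, -1.0]]
ft_force: [-0.5, 0.3, -1.3]
gripper_width: 0.0198
grip_force: 61.2
```

```bash
python3 -c "
from h import *
t=W([[0,0,.0306]])[0];go(t,YC);s=get_state();print(s['gripper_width'],s['ft_force'])"
```

```text
t 10.2 shift mm [ 2.6 -1.1  0.5] yaw units -0.01 tcp [0.4926 0.0784 0.0311] C [[-0.0026 -0.0011  0.0311]]
0.019776210482266045 [-0.53839448  0.26149609 -1.28601962]
```

Nearly home. I press a touch lower, release and rise.

Emit:
play_rows:
  moves:
    - {"offset": [0, 0, 3], "yaw": 0, "grip": 1}
    - {"offset": [0, 0, 0], "yaw": 0, "grip": 0.15}
    - {"offset": [0, 0, 0], "yaw": 0, "grip": 0.15}
    - {"offset": [0, 0, -40], "yaw": 0, "grip": 0.15}
    - {"offset": [0, 0, -45], "yaw": 0, "grip": 0.15}

```text
time_s: 10.7
eef_pos: [0.4901, 0.0789, 0.112]
tcp_rot: [[-0.996, 0.088, -0.005], [0.088, 0.996, 0.0], [0.005, -0.0, -1.0]]
ft_force: [1.0, -0.3, -0.7]
gripper_width: 0.0364
grip_force: 0.0
```

Emit:
play_rows:
  moves:
    - {"offset": [0, -45, -20], "yaw": 0, "grip": 0}
    - {"offset": [0, -48, 0], "yaw": 0, "grip": 0}
    - {"offset": [0, 0, 0], "yaw": 0, "grip": 0}
    - {"offset": [0, 0, 0], "yaw": 0, "grip": 0}

```text
time_s: 11.1
eef_pos: [0.4842, -0.0146, 0.1335]
tcp_rot: [[-0.996, 0.091, 0.001], [0.091, 0.996, 0.001], [-0.001, 0.001, -1.0]]
ft_force: [-0.0, 0.6, -0.4]
gripper_width: 0.0427
grip_force: 0.0
```

```bash
python3 -c "
from h import *
s=get_state();print(s['eef_pos'],s['time_s']);im=save('wrist','w7');b=save('scene','s7')
for x in pipes('scene',b):print(x)
for z in (.04,.06):print(proj('wrist',W([[.05,0,.0406],[-.05,0,.0406],[.05,.056,.0406]])).round(0).tolist())
"
```

```text
[ 0.48422086 -0.01461678  0.13346973] 11.1
(np.int32(85), array([347., 159.]), array([ 0.5504, -0.4297,  0.018 ]))
(np.int32(100), array([389., 178.]), array([ 0.4239, -0.4318,  0.018 ]))
[[412.0, 141.0], [397.0, 276.0], [328.0, 141.0]]
[[412.0, 141.0], [397.0, 276.0], [328.0, 141.0]]
```

View pics/w7.png

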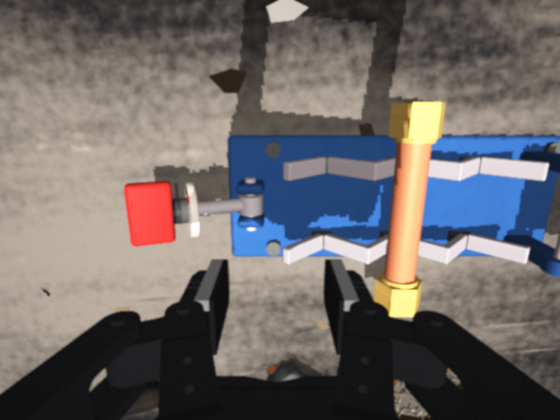

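The pipe sits home in the middle groove: the nut edges at (413,141) and (398,280) match the prediction. Now the second pipe.

```bash
python3 -c "
from h import *
go([.50,-.36,.16],[-.01,1,0])"
```

```text
t 11.2 shift mm [ -46.5 -344.1  -27.6] yaw units -0.7 tcp [ 0.4838 -0.0132  0.1327] C [[-0.0018  0.0909  0.1327]]
```

Emit:
play_rows:
  moves:
    - {"offset": [-6, -47, -13], "yaw": 0, "grip": 0}
    - {"offset": [-6, -47, -13], "yaw": 0, "grip": 0}
    - {"offset": [-6, -47, 0], "yaw": 0, "grip": 0}
    - {"offset": [-6, -47, 0], "yaw": 0, "grip": 0}
    - {"offset": [-6, -47, 0], "yaw": 0, "grip": 0}

```text
time_s: 11.7
eef_pos: [0.4939, -0.2507, 0.1587]
tcp_rot: [[-0.996, 0.085, -0.0], [0.085, 0.996, 0.001], [0.0, 0.001, -1.0]]
ft_force: [1.0, 1.1, 0.8]
gripper_width: 0.0428
grip_force: 0.0
```

Emit:
play_rows:
  moves:
    - {"offset": [-6, -48, 0], "yaw": 0, "grip": 0}
    - {"offset": [-10, -48, 0], "yaw": 0, "grip": 0}
    - {"offset": [0, -13, 0], "yaw": -0.7, "grip": 0}
    - {"offset": [0, 0, 0], "yaw": 0, "grip": 0}
    - {"offset": [0, 0, 0], "yaw": 0, "grip": 0}

```text
time_s: 12.2
eef_pos: [0.5, -0.3587, 0.158]
tcp_rot: [[-1.0, -0.009, -0.001], [-0.009, 1.0, 0.002], [0.001, 0.002, -1.0]]
ft_force: [-0.8, 1.2, -1.1]
gripper_width: 0.0427
grip_force: 0.0
```

```bash
python3 -c "
from h import *
im=save('wrist','w8');b=save('scene','s8')
for x in pipes('scene',b):print(x)
hsv=cv2.cvtColor(im,cv2.COLOR_RGB2HSV)
m=cv2.inRange(hsv,(20,120,90),(33,255,255));m=cv2.morphologyEx(m,cv2.MORPH_CLOSE,np.ones((5,5)));k,l,st,ce=cv2.connectedComponentsWithStats(m)
q=[ce[i] for i in range(1,k) if st[i,4]>300];print([(st[i].tolist()) for i in range(1,k) if st[i,4]>300],q)
p=ray('wrist',q,.018);print(p)
d=p[1]-p[0];print(np.linalg.norm(d));d/=np.linalg.norm(d);m=p.mean(0);m[2]=.003;go(m,[-d[1],d[0],0])"
```

```text
(np.int32(62), array([346., 160.]), array([ 0.5496, -0.425 ,  0.018 ]))
(np.int32(73), array([389., 179.]), array([ 0.4222, -0.4262,  0.018 ]))
[[188, 83, 19, 35, 457], [177, 237, 39, 30, 515]] [array([198.49015317,  99.11597374]), array([199.1631068 , 248.75145631])]
[[ 0.42108001 -0.419332    0.018     ]
 [ 0.54665787 -0.42536381  0.018     ]]
0.12572263494349292
t 12.3 shift mm [ 16.6 -64.1 155.3] yaw units 0.42 tcp [ 0.5    -0.3583  0.1584] C [[-0.048   0.4333  0.1584]]
```

```bash
python3 -c "
from h import *
im=cv2.imread('pics/w8.png');cv2.imwrite('pics/w8c.png',cv2.resize(im[60:300,120:280],None,fx=2.4,fy=2.4))
p=ray('wrist',[[187,99],[197,250]],.017);print(p)
d=p[1]-p[0];d/=np.linalg.norm(d);m=p.mean(0);m[2]=.003;go(m,[-d[1],d[0],0])"
```

```text
[[ 0.42105406 -0.42851835  0.017     ]
 [ 0.54829199 -0.42757623  0.017     ]]
t 12.3 shift mm [ 15.9 -69.9 155.3] yaw units 0.03 tcp [ 0.5    -0.3583  0.1584] C [[-0.048   0.4333  0.1584]]
```

View pics/w8c.png

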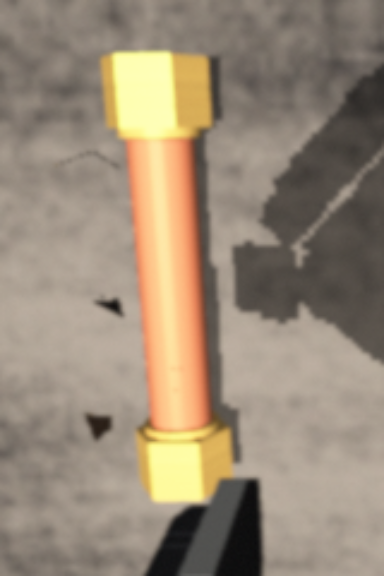

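The crop shows the nuts at full-frame (186,99) and (197,254), which confirms the estimate. I pick it.

Emit:
play_rows:
  moves:
    - {"offset": [8, -35, 0], "yaw": 0, "grip": -0.2}
    - {"offset": [7.5, -35.3, 10], "yaw": 0, "grip": -0.2}
    - {"offset": [0, 0, 48], "yaw": 0, "grip": -0.2}
    - {"offset": [0, 0, 48], "yaw": 0, "grip": -0.2}
    - {"offset": [0, 0, 35], "yaw": 0, "grip": -0.2}

```text
time_s: 12.8
eef_pos: [0.4841, -0.4282, 0.0152]
tcp_rot: [[-1.0, -0.01, -0.002], [-0.01, 1.0, 0.003], [0.002, 0.003, -1.0]]
ft_force: [-0.2, -0.0, -1.3]
gripper_width: 0.051
grip_force: 0.0
```

Emit:
play_rows:
  moves:
    - {"offset": [0, 0, 14], "yaw": 0, "grip": -0.2}
    - {"offset": [0, 0, 0], "yaw": 0, "grip": 1}
    - {"offset": [0, 0, 0], "yaw": 0, "grip": 1}
    - {"offset": [0, 0, 0], "yaw": 0, "grip": 1}
    - {"offset": [0, 0, 0], "yaw": 0, "grip": 1}

```text
time_s: 13.3
eef_pos: [0.4864, -0.4324, 0.0067]
tcp_rot: [[-1.0, -0.01, 0.003], [-0.01, 1.0, -0.003], [-0.003, -0.003, -1.0]]
ft_force: [-0.5, -0.2, -0.6]
gripper_width: 0.02
grip_force: 58.7
```

Emit:
play_rows:
  moves:
    - {"offset": [0, 0, -20], "yaw": 0, "grip": 1}
    - {"offset": [0, 0, -40], "yaw": 0, "grip": 1}
    - {"offset": [0, 0, -40], "yaw": 0, "grip": 1}
    - {"offset": [0, 0, -10], "yaw": 0, "grip": 1}
    - {"offset": [0, 0, 0], "yaw": 0, "grip": 1}

```text
time_s: 13.8
eef_pos: [0.4867, -0.4332, 0.1183]
tcp_rot: [[-1.0, -0.01, 0.005], [-0.01, 1.0, -0.006], [-0.005, -0.006, -1.0]]
ft_force: [-0.4, 0.5, -0.8]
gripper_width: 0.0198
grip_force: 58.8
```

```bash
cat >> h.py <<'E'
def nutedge():
    """tool-frame place of the held pipe's near nut edge: tube/nut colour change along image column 278"""
    s=get_state();im=save('wrist','nut');h=cv2.cvtColor(im,cv2.COLOR_RGB2HSV)[:300,268:288,0].astype(float).mean(1)
    r=[i for i in range(60,260) if h[i-2]>19 and h[i+2]<17];print('rows',r)
    if r:
        R=np.array(s['tcp_rot']);p=ray('wrist',[[278,np.mean(r)]],s['eef_pos'][2]+.010+.011);print((R.T@(p[0]-s['eef_pos'])).round(4))
E
python3 -c "
from h import *
s=get_state();print(s['gripper_width'],s['grip_force'],s['ft_force']);nutedge()
go(W([[0,.056,.12]])[0],YC)"
```

```text
0.01981331913657777 58.818708658218384 [-0.36395936  0.48438775 -0.7667657 ]
rows [168, 169, 170, 171]
[ 0.0537  0.002  -0.0213]
t 13.85 shift mm [ -4.2 453.3  -5.5] yaw units 0.7 tcp [ 0.4853 -0.4316  0.1153] C [[-0.0398  0.5076  0.1153]]
```

Emit:
play_rows:
  moves:
    - {"offset": [-3, 48, 0], "yaw": 0.35, "grip": 1}
    - {"offset": [0, 48, 0], "yaw": 0.35, "grip": 1}
    - {"offset": [0, 48, 0], "yaw": 0, "grip": 1}
    - {"offset": [0, 48, 0], "yaw": 0, "grip": 1}
    - {"offset": [0, 48, 0], "yaw": 0, "grip": 1}

```text
time_s: 14.35
eef_pos: [0.4997, -0.1888, 0.1111]
tcp_rot: [[-0.996, 0.089, -0.005], [0.089, 0.996, 0.003], [0.005, 0.002, -1.0]]
ft_force: [0.3, 0.5, -0.8]
gripper_width: 0.0196
grip_force: 59.0
```

Emit:
play_rows:
  moves:
    - {"offset": [0, 48, 0], "yaw": 0, "grip": 1}
    - {"offset": [0, 48, 0], "yaw": 0, "grip": 1}
    - {"offset": [8, 48, 0], "yaw": 0, "grip": 1}
    - {"offset": [8, 48, 0], "yaw": 0, "grip": 1}
    - {"offset": [0, 0, 0], "yaw": 0, "grip": 1}

```text
time_s: 14.85
eef_pos: [0.499, 0.0066, 0.1109]
tcp_rot: [[-0.997, 0.081, -0.007], [0.081, 0.997, 0.003], [0.007, 0.003, -1.0]]
ft_force: [-0.3, -1.3, -1.7]
gripper_width: 0.0199
grip_force: 59.2
```

Emit:
play_rows:
  moves:
    - {"offset": [0, 0, 0], "yaw": 0, "grip": 1}
    - {"offset": [0, 0, 0], "yaw": 0, "grip": 1}

```text
time_s: 15.05
eef_pos: [0.502, 0.0003, 0.1127]
tcp_rot: [[-0.996, 0.088, -0.002], [0.088, 0.996, -0.0], [0.002, -0.0, -1.0]]
ft_force: [0.1, -0.6, -1.3]
gripper_width: 0.0196
grip_force: 59.2
```

```bash
python3 -c "
from h import *
nutedge();go(W([[-.003,.056,.0323]])[0],YC);s=get_state();print(s['gripper_width'],s['ft_force'])"
```

```text
rows [168, 169, 170]
[ 0.0516  0.0002 -0.0209]
t 15.1 shift mm [16.  20.3 80.8] yaw units -0.01 tcp [ 5.023e-01 -1.000e-04  1.131e-01] C [[-0.0191  0.0763  0.1131]]
0.019594518228415268 [ 0.3064635   0.03787056 -1.44233359]
```

Emit:
play_rows:
  moves:
    - {"offset": [16, 20, 0], "yaw": 0, "grip": 1}
    - {"offset": [0, 0, 20], "yaw": 0, "grip": 1}
    - {"offset": [0, 0, 25], "yaw": 0, "grip": 1}
    - {"offset": [0, 0, 16], "yaw": 0, "grip": 1}
    - {"offset": [0, 0, 0], "yaw": 0, "grip": 1}

```text
time_s: 15.6
eef_pos: [0.4861, 0.021, 0.0503]
tcp_rot: [[-0.996, 0.091, -0.006], [0.091, 0.996, 0.0], [0.006, -0.0, -1.0]]
ft_force: [0.2, 0.1, -1.2]
gripper_width: 0.0197
grip_force: 59.3
```

Emit:
play_rows:
  moves:
    - {"offset": [0, 0, 10], "yaw": 0, "grip": 1}
    - {"offset": [0, 0, 8], "yaw": 0, "grip": 1}
    - {"offset": [0, 0, 4], "yaw": 0, "grip": 1}
    - {"offset": [0, 0, 0], "yaw": 0, "grip": 1}

```text
time_s: 16.0
eef_pos: [0.4889, 0.0216, 0.0315]
tcp_rot: [[-0.996, 0.088, -0.0], [0.088, 0.996, -0.001], [0.0, -0.001, -1.0]]
ft_force: [-0.7, -2.0, 0.8]
gripper_width: 0.0196
grip_force: 59.5
```

```bash
python3 -c "
from h import *
go(W([[-.003,.056,.0323]])[0],YC);s=get_state();print(s['gripper_width'],s['ft_force'])"
```

```text
t 16.0 shift mm [ 0.8 -0.2 -0.8] yaw units -0.0 tcp [0.4889 0.0216 0.0315] C [[-0.0038  0.0558  0.0315]]
0.01963288161726687 [-0.70149413 -1.96862036  0.84503698]
```

Emit:
play_rows:
  moves:
    - {"offset": [0, 0, 1], "yaw": 0, "grip": 1}
    - {"offset": [0, 0, 0], "yaw": 0, "grip": 0.15}
    - {"offset": [0, 0, 0], "yaw": 0, "grip": 0.15}
    - {"offset": [0, 0, -40], "yaw": 0, "grip": 0.15}
    - {"offset": [0, 0, -45], "yaw": 0, "grip": 0.15}

```text
time_s: 16.5
eef_pos: [0.4864, 0.0227, 0.1137]
tcp_rot: [[-0.996, 0.088, -0.006], [0.088, 0.996, 0.001], [0.006, 0.0, -1.0]]
ft_force: [0.9, 0.2, -0.4]
gripper_width: 0.0365
grip_force: 0.0
```

Emit:
play_rows:
  moves:
    - {"offset": [-30, 20, -35], "yaw": 0, "grip": -0.2}
    - {"offset": [-30, 10, -35], "yaw": 0, "grip": -0.2}
    - {"offset": [0, 0, 0], "yaw": 0, "grip": -0.2}
    - {"offset": [0, 0, 0], "yaw": 0, "grip": -0.2}

```text
time_s: 16.9
eef_pos: [0.552, 0.0472, 0.1861]
tcp_rot: [[-0.996, 0.087, 0.003], [0.087, 0.996, -0.0], [-0.003, 0.0, -1.0]]
ft_force: [-0.2, -0.6, -0.8]
gripper_width: 0.0515
grip_force: 0.0
```

```bash
python3 -c "
from h import *
save('wrist','w9');save('scene','s9')
print(proj('wrist',W([[x,y,.0406] for y in(0,.056) for x in (.05,-.05)])).round(0).tolist())
go(W([[-.083,-.22,.2]])[0],YC);go(pin(2.79,-.083),YC)"
```

```text
[[309.0, 56.0], [306.0, 185.0], [236.0, 56.0], [240.0, 185.0]]
t 17.0 shift mm [-21.4 245.3 -17.2] yaw units -0.0 tcp [0.549  0.0469 0.183 ] C [[-0.0615  0.0253  0.183 ]]
t 17.0 shift mm [-21.9 290.2 115. ] yaw units -0.0 tcp [0.549  0.0469 0.183 ] C [[-0.0615  0.0253  0.183 ]]
```

View pics/w9.png

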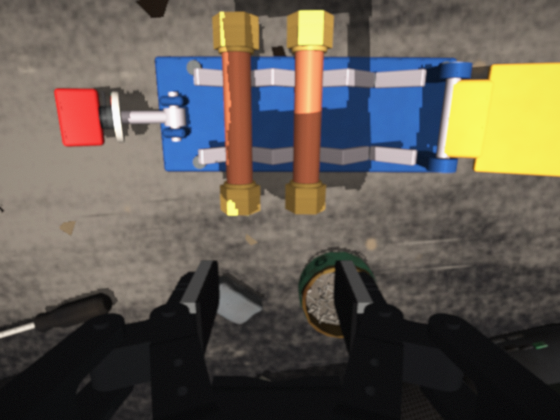

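Both pipes are home in the grooves at columns 238 and 308, as predicted. Now back to the cap's pin, where I left it.

```bash
python3 -c "
from h import *
go([.5995,.333,.066],YC);print(C([.5995,.333,.066]),C(pin(2.79)))"
```

```text
t 17.0 shift mm [-25.7 289.4 116.8] yaw units -0.0 tcp [0.549  0.0469 0.183 ] C [[-0.0615  0.0253  0.183 ]]
[[-0.08683638 -0.26406497  0.066     ]] [[-0.085      -0.26485508  0.06781584]]
```

Emit:
play_rows:
  moves:
    - {"offset": [-5, 48, 0], "yaw": 0, "grip": -0.3}
    - {"offset": [-5, 48, 0], "yaw": 0, "grip": -0.3}
    - {"offset": [-5, 48, 0], "yaw": 0, "grip": -0.3}
    - {"offset": [-5, 48, 0], "yaw": 0, "grip": -0.3}
    - {"offset": [-5, 48, 0], "yaw": 0, "grip": -0.3}

```text
time_s: 17.5
eef_pos: [0.5948, 0.2844, 0.182]
tcp_rot: [[-0.996, 0.088, -0.005], [0.088, 0.996, -0.002], [0.005, -0.002, -1.0]]
ft_force: [-0.1, -0.5, 0.3]
gripper_width: 0.0556
grip_force: 0.0
```

Emit:
play_rows:
  moves:
    - {"offset": [0, 48, 0], "yaw": 0, "grip": -0.3}
    - {"offset": [0, 0, 0], "yaw": 0, "grip": -0.3}
    - {"offset": [0, 0, 0], "yaw": 0, "grip": -0.3}

```text
time_s: 17.8
eef_pos: [0.5989, 0.3315, 0.182]
tcp_rot: [[-0.996, 0.086, -0.005], [0.086, 0.996, -0.003], [0.004, -0.003, -1.0]]
ft_force: [-0.2, 0.8, -0.7]
gripper_width: 0.0553
grip_force: 0.0
```

```bash
python3 -c "
from h import *
save('wrist','w10');go([.5995,.333,.066],YC)
for a in(2.7,2.8,2.9):print(proj('wrist',[pin(a,-.099,0),pin(a,-.041,0)]).round(0).tolist())"
```

```text
t 17.85 shift mm [ -0.4   3.  116.4] yaw units -0.0 tcp [0.5994 0.3304 0.1824] C [[-0.0869 -0.2614  0.1824]]
[[277.0, 237.0], [277.0, 152.0]]
[[282.0, 229.0], [282.0, 149.0]]
[[284.0, 222.0], [284.0, 147.0]]
```

View pics/w10.png

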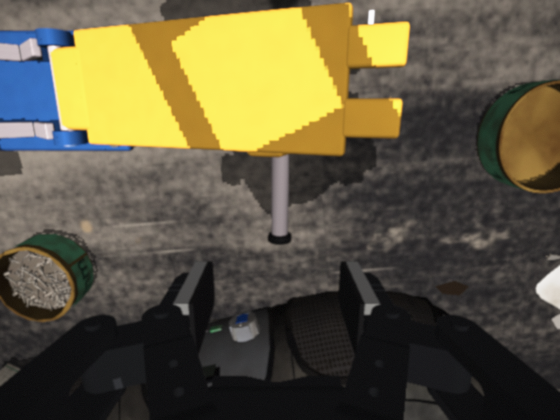

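The pin is at column 280, rows 155 to 234, so the cap angle is about 2.76. I pinch it and swing back.

Emit:
play_rows:
  moves:
    - {"offset": [0, 3, 40], "yaw": 0, "grip": -0.3}
    - {"offset": [0, 0, 40], "yaw": 0, "grip": -0.3}
    - {"offset": [0, 0, 31], "yaw": 0, "grip": -0.3}
    - {"offset": [0, 0, 0], "yaw": 0, "grip": -0.3}
    - {"offset": [0, 0, 0], "yaw": 0, "grip": 1}
  newtons: 40

```text
time_s: 18.35
eef_pos: [0.6007, 0.3325, 0.0732]
tcp_rot: [[-0.996, 0.09, -0.002], [0.09, 0.996, -0.001], [0.002, -0.001, -1.0]]
ft_force: [0.8, -0.1, 0.4]
gripper_width: 0.0424
grip_force: 0.0
```

Emit:
play_rows:
  moves:
    - {"offset": [0, 0, 0], "yaw": 0, "grip": 1}
    - {"offset": [0, 0, 0], "yaw": 0, "grip": 1}
    - {"offset": [0, 0, 0], "yaw": 0, "grip": 1}

```text
time_s: 18.65
eef_pos: [0.6024, 0.3337, 0.0759]
tcp_rot: [[-0.996, 0.088, 0.002], [0.088, 0.996, -0.001], [-0.002, -0.001, -1.0]]
ft_force: [1.1, -4.0, -0.6]
gripper_width: 0.0101
grip_force: 60.6
```

```bash
python3 -c "
from h import *
s=get_state();print(s['gripper_width'],s['grip_force'],s['ft_force']);c=C(s['eef_pos'])[0];a=np.arctan2(c[2]+.019-.058,c[1]+.105)-.173;print('a',a,np.hypot(c[2]+.019-.058,c[1]+.105))
go(pin(a,-.087))
ang=np.arange(a,-.01,-.14);P=np.array([C(pin(x))[0] for x in ang]);print((np.diff(P,axis=0)*1000).round(1)[:,1:].tolist(),len(ang),ang[-1])"
```

```text
0.010127845543179024 60.60344249010086 [ 1.0721681  -3.99400563 -0.60818966]
a 2.741913335930845 0.1641988597920314
t 18.65 shift mm [ 2.7 -1.7  0.4] yaw units None tcp [0.6024 0.3337 0.0759] C [[-0.0897 -0.265   0.0759]]
[[6.6, 21.7], [9.6, 20.6], [12.4, 19.1], [14.9, 17.1], [17.2, 14.9], [19.1, 12.3], [20.6, 9.6], [21.7, 6.6], [22.5, 3.5], [22.7, 0.3], [22.5, -2.8], [21.9, -6.0], [20.9, -9.0], [19.4, -11.8], [17.6, -14.4], [15.4, -16.7], [12.9, -18.7], [10.2, -20.3], [7.3, -21.5]] 20 0.08191333593084282
```

Emit:
play_rows:
  moves:
    - {"offset": [1, -6.6, -21.7], "yaw": 0, "grip": 1}
    - {"offset": [1, -9.6, -20.6], "yaw": 0, "grip": 1}
    - {"offset": [0, -12.4, -19.1], "yaw": 0, "grip": 1}
    - {"offset": [0, -14.9, -17.1], "yaw": 0, "grip": 1}
    - {"offset": [0, -17.2, -14.9], "yaw": 0, "grip": 1}

```text
time_s: 19.15
eef_pos: [0.5966, 0.2813, 0.1732]
tcp_rot: [[-0.996, 0.088, 0.009], [0.088, 0.996, 0.016], [-0.008, 0.017, -1.0]]
ft_force: [0.2, 13.6, 6.8]
gripper_width: 0.0101
grip_force: 40.1
```

Emit:
play_rows:
  moves:
    - {"offset": [0, -19.1, -12.3], "yaw": 0, "grip": 1}
    - {"offset": [0, -20.6, -9.6], "yaw": 0, "grip": 1}
    - {"offset": [0, -21.7, -6.6], "yaw": 0, "grip": 1}
    - {"offset": [0, -22.5, -3.5], "yaw": 0, "grip": 1}
    - {"offset": [0, 0, 0], "yaw": 0, "grip": 1}

```text
time_s: 19.65
eef_pos: [0.5899, 0.1934, 0.211]
tcp_rot: [[-0.996, 0.089, 0.012], [0.089, 0.996, 0.009], [-0.011, 0.01, -1.0]]
ft_force: [-10.2, 3.1, 26.4]
gripper_width: 0.0103
grip_force: 58.7
```

```bash
python3 -c "
from h import *
s=get_state();print(s['gripper_width'],s['grip_force'],s['ft_force']);c=C(s['eef_pos'])[0];a=np.arctan2(c[2]+.019-.058,c[1]+.105)-.173;print('a',a,np.hypot(c[2]+.019-.058,c[1]+.105))
go(pin(2.742-.14*9,-.087))"
```

```text
0.010331747114717788 58.73988673556596 [-10.2330822    3.06034286  26.35049191]
a 1.5085780568331486 0.17304875526839558
t 19.65 shift mm [ 2.6 -5.5 10.1] yaw units None tcp [0.5899 0.1934 0.211 ] C [[-0.0895 -0.1241  0.211 ]]
```

The force is 26 N with the tool riding high, and it is probably touching the knob. The cap stays where it is left, so I re-grip here, centred.

Emit:
play_rows:
  moves:
    - {"offset": [0, 0, 0], "yaw": 0, "grip": 0.2}
    - {"offset": [4, 0, 0], "yaw": 0, "grip": 0.2}
    - {"offset": [0, 0, 0], "yaw": 0, "grip": 0.2}
    - {"offset": [0, 0, 0], "yaw": 0, "grip": 0.2}

```text
time_s: 20.05
eef_pos: [0.5822, 0.1911, 0.1986]
tcp_rot: [[-0.996, 0.088, -0.001], [0.088, 0.996, -0.0], [0.001, -0.0, -1.0]]
ft_force: [-0.2, 0.9, -0.2]
gripper_width: 0.0342
grip_force: 0.0
```

```bash
python3 -c "
from h import *
s=get_state();print(s['gripper_width'],s['grip_force'],s['ft_force'])
go(pin(2.742-.14*9,-.085),YC)
save('side','s11');im=cv2.imread('pics/s11.png')[50:230,200:340];cv2.imwrite('pics/s11c.png',cv2.resize(im,None,fx=3.3,fy=3.3,interpolation=cv2.INTER_CUBIC))"
```

```text
0.034197788798992775 0.0 [-0.18167471  0.92609822 -0.22821736]
t 20.05 shift mm [-3.  -2.5 -2.2] yaw units -0.0 tcp [0.5822 0.1911 0.1986] C [[-0.082  -0.1212  0.1986]]
```

View pics/s11c.png

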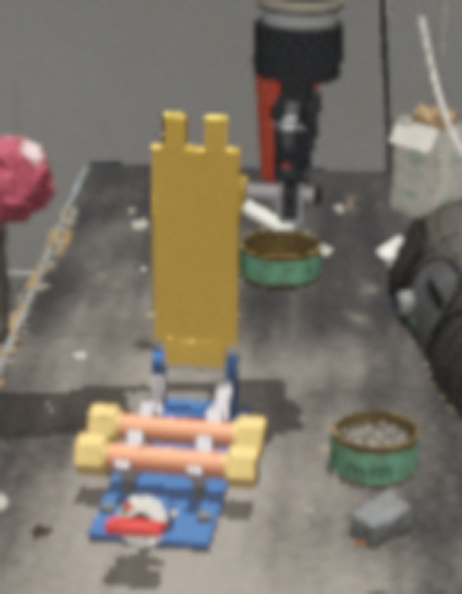

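The side view shows the cap upright, the fingers around the pin (knob at full-frame (294,108)) and both pipes seated. That was my last picture, so from here I work from numbers. I close and go on.

```bash
python3 -c "
from h import *
for a in (1.3,1.4,1.48,1.55,1.6,1.7):print(a,proj('side',[pin(a,-.104,0)]).round(1).tolist(),proj('side',W([[0,-.105+.236*np.cos(a),.058+.236*np.sin(a)]])).round(1).tolist(),C(pin(a))[0].round(4))"
```

```text
1.3 [[295.1, 111.8]] [[256.2, 91.7]] [-0.085  -0.0892  0.2007]
1.4 [[295.7, 109.7]] [[257.6, 87.5]] [-0.085  -0.1054  0.2014]
1.48 [[296.1, 108.5]] [[258.7, 84.8]] [-0.085  -0.1184  0.2009]
1.55 [[296.4, 107.7]] [[259.6, 82.9]] [-0.085  -0.1297  0.1995]
1.6 [[296.7, 107.3]] [[260.3, 81.8]] [-0.085  -0.1377  0.1981]
1.7 [[297.1, 107.0]] [[261.6, 80.3]] [-0.085  -0.1534  0.1941]
```

Emit:
play_rows:
  moves:
    - {"offset": [-1, 0, 0], "yaw": 0, "grip": 1}
    - {"offset": [0, 0, 0], "yaw": 0, "grip": 1}
    - {"offset": [0, 0, 0], "yaw": 0, "grip": 1}
  newtons: 30

```text
time_s: 20.4
eef_pos: [0.5837, 0.1912, 0.1989]
tcp_rot: [[-0.996, 0.088, -0.0], [0.088, 0.996, 0.001], [0.0, 0.001, -1.0]]
ft_force: [0.8, 1.4, -0.5]
gripper_width: 0.011
grip_force: 29.2
```

```bash
cat >> h.py <<'E'
def capst():
    s=get_state();c=C(s['eef_pos'])[0];print('w',round(s['gripper_width'],4),'F',round(s['grip_force'],1),np.round(s['ft_force'],1),'a %.3f r %.4f'%(np.arctan2(c[2]+.019-.058,c[1]+.105)-.173,np.hypot(c[2]+.019-.058,c[1]+.105)));return s
E
python3 -c "
from h import *
capst();go(pin(1.48,-.083))"
```

```text
w 0.011 F 29.2 [ 0.8  1.4 -0.5] a 1.500 r 0.1608
t 20.4 shift mm [ 0.5 -3.1 -2. ] yaw units None tcp [0.5837 0.1912 0.1989] C [[-0.0835 -0.1215  0.1989]]
```

Emit:
play_rows:
  moves:
    - {"offset": [0, -22.7, -2], "yaw": 0, "grip": 1}
    - {"offset": [0, -22.7, 1], "yaw": 0, "grip": 1}
    - {"offset": [0, -22.3, 4.2], "yaw": 0, "grip": 1}
    - {"offset": [0, -21.6, 7], "yaw": 0, "grip": 1}
    - {"offset": [0, 0, 0], "yaw": 0, "grip": 1}

```text
time_s: 20.9
eef_pos: [0.5753, 0.1008, 0.1852]
tcp_rot: [[-0.996, 0.09, -0.001], [0.09, 0.996, 0.001], [0.001, 0.001, -1.0]]
ft_force: [6.3, 2.9, -12.1]
gripper_width: 0.0104
grip_force: 29.9
```

```bash
python3 -c "
from h import *
capst();go(pin(1.5-.56,-.083))
ang=np.arange(.94,-.01,-.134);P=np.array([C(pin(x))[0] for x in ang]);print((np.diff(P,axis=0)*1000).round(1)[:,1:].tolist(),ang[-1])"
```

```text
w 0.0104 F 29.9 [  6.3   2.9 -12.1] a 0.927 r 0.1641
t 20.9 shift mm [0.  2.6 0.5] yaw units None tcp [0.5753 0.1008 0.1852] C [[-0.083  -0.0306  0.1852]]
[[18.8, -10.9], [17.2, -13.3], [15.3, -15.5], [13.1, -17.4], [10.6, -19.0], [8.0, -20.2], [5.2, -21.1]] 0.0019999999999998908
```

Emit:
play_rows:
  moves:
    - {"offset": [0, -18, 10.9], "yaw": 0, "grip": 1}
    - {"offset": [0, -17.2, 13.3], "yaw": 0, "grip": 1}
    - {"offset": [0, -15.3, 15.5], "yaw": 0, "grip": 1}
    - {"offset": [0, -13.1, 17.4], "yaw": 0, "grip": 1}
    - {"offset": [0, 0, 0], "yaw": 0, "grip": 1}

```text
time_s: 21.4
eef_pos: [0.5697, 0.037, 0.1289]
tcp_rot: [[-0.996, 0.09, -0.001], [0.09, 0.996, -0.0], [0.001, -0.0, -1.0]]
ft_force: [2.7, 2.3, -5.1]
gripper_width: 0.0107
grip_force: 29.2
```

```bash
python3 -c "
from h import *
capst();go(pin(.404,-.083));go(pin(0,-.083))"
```

```text
w 0.0107 F 29.2 [ 2.7  2.3 -5.1] a 0.403 r 0.1650
t 21.4 shift mm [-0.   2.2  1.3] yaw units None tcp [0.5697 0.037  0.1289] C [[-0.083   0.0334  0.1289]]
t 21.4 shift mm [ -0.2 -21.6  61.9] yaw units None tcp [0.5697 0.037  0.1289] C [[-0.083   0.0334  0.1289]]
```

Emit:
play_rows:
  moves:
    - {"offset": [0, -9.6, 19], "yaw": 0, "grip": 1}
    - {"offset": [0, -7, 20.2], "yaw": 0, "grip": 1}
    - {"offset": [0, -5, 19], "yaw": 0, "grip": 1}
    - {"offset": [0, 0, 4], "yaw": 0, "grip": 1}
    - {"offset": [0, 0, 0], "yaw": 0, "grip": 1}

```text
time_s: 21.9
eef_pos: [0.5678, 0.0154, 0.0707]
tcp_rot: [[-0.996, 0.087, -0.003], [0.087, 0.996, -0.003], [0.002, -0.003, -1.0]]
ft_force: [-3.9, -1.0, 4.9]
gripper_width: 0.0105
grip_force: 30.8
```

```bash
python3 -c "
from h import *
capst();go(pin(0,-.083))"
```

```text
w 0.0105 F 30.8 [-3.9 -1.   4.9] a 0.023 r 0.1632
t 21.9 shift mm [0.  0.1 3.7] yaw units None tcp [0.5678 0.0154 0.0707] C [[-0.083   0.0551  0.0707]]
```

Push further down until it meets the stop.

Emit:
play_rows:
  moves:
    - {"offset": [0, 0, 5], "yaw": 0, "grip": 1}
    - {"offset": [0, 0, 5], "yaw": 0, "grip": 1}
    - {"offset": [0, 0, 0], "yaw": 0, "grip": 1}
    - {"offset": [0, 0, 0], "yaw": 0, "grip": 1}

```text
time_s: 22.3
eef_pos: [0.5707, 0.0151, 0.0667]
tcp_rot: [[-0.996, 0.086, 0.002], [0.086, 0.996, -0.004], [-0.003, -0.004, -1.0]]
ft_force: [-10.8, -0.4, 29.0]
gripper_width: 0.011
grip_force: 35.6
```

```bash
python3 -c "
from h import *
capst();go(pin(0,-.083))"
```

```text
w 0.011 F 35.6 [-10.8  -0.4  29. ] a -0.002 r 0.1625
t 22.3 shift mm [ 2.9  0.1 -0.3] yaw units None tcp [0.5707 0.0151 0.0667] C [[-0.0859  0.0551  0.0667]]
```

Emit:
play_rows:
  moves:
    - {"offset": [0, 0, -8], "yaw": 0, "grip": 1}
    - {"offset": [0, 0, 0], "yaw": 0, "grip": 0.4}
    - {"offset": [0, 0, 0], "yaw": 0, "grip": 0.4}
    - {"offset": [0, 0, -45], "yaw": 0, "grip": 0.4}
    - {"offset": [0, 0, -45], "yaw": 0, "grip": 0.4}

```text
time_s: 22.8
eef_pos: [0.5654, 0.0171, 0.1551]
tcp_rot: [[-0.996, 0.088, -0.008], [0.088, 0.996, 0.0], [0.008, -0.001, -1.0]]
ft_force: [0.9, 0.1, 0.8]
gripper_width: 0.0256
grip_force: 0.0
```

Emit:
play_rows:
  moves:
    - {"offset": [35, 0, -20], "yaw": 0, "grip": -1}
    - {"offset": [0, 0, 0], "yaw": 0, "grip": -1}
    - {"offset": [0, 0, 0], "yaw": 0, "grip": -1}

```text
time_s: 23.1
eef_pos: [0.5328, 0.0201, 0.1772]
tcp_rot: [[-0.996, 0.088, -0.001], [0.088, 0.996, -0.0], [0.001, -0.0, -1.0]]
ft_force: [-0.4, -0.2, -1.0]
gripper_width: 0.0684
grip_force: 0.0
```

```bash
python3 -c "
from h import *
s=get_state();print(np.round(s['joints'],2),np.round(s['eef_pos'],3))
ims={n:save(n,n+'12') for n in('wrist','side','scene')}
for n in ims:
    h=cv2.cvtColor(ims[n],cv2.COLOR_RGB2HSV);m=cv2.inRange(h,(0,190,90),(4,255,255))|cv2.inRange(h,(175,190,90),(180,255,255));k,l,st,ce=cv2.connectedComponentsWithStats(m)
    print(n,[(st[i].tolist(),ce[i].round(1).tolist()) for i in range(1,k) if st[i,4]>40])
    for L in (.8,1.,1.2,1.35): print(L,proj(n,W([[x,.112+r*np.sin(L),.022+r*np.cos(L)] for r in(.057,.087) for x in(-.022,.022)])).round(0).tolist())
    m=cv2.inRange(h,(22,150,110),(33,255,255));k,l,st,ce=cv2.connectedComponentsWithStats(m);print('yellow',[st[i].tolist() for i in range(1,k) if st[i,4]>150])
for a in(0,.05,.1): print(a,*[proj(n,W([[s_,-.105+.236*np.cos(a),.058+.236*np.sin(a)] for s_ in(-.03,.03)])).round(0).tolist() for n in ims])
"
```

```text
[-0.09  0.08  1.88 -0.    1.19 -1.58] [0.533 0.02  0.177]
wrist [([90, 112, 47, 58, 1138], [120.9, 138.9])]
0.8 [[144.0, 174.0], [137.0, 113.0], [102.0, 179.0], [92.0, 114.0]]
1.0 [[139.0, 172.0], [132.0, 113.0], [96.0, 176.0], [87.0, 113.0]]
1.2 [[137.0, 170.0], [131.0, 113.0], [96.0, 172.0], [87.0, 113.0]]
1.35 [[138.0, 168.0], [132.0, 113.0], [99.0, 170.0], [91.0, 113.0]]
yellow [[167, 89, 63, 92, 2494], [252, 90, 117, 31, 3111], [387, 92, 110, 103, 9236]]
side []
0.8 [[252.0, 199.0], [235.0, 198.0], [250.0, 196.0], [233.0, 194.0]]
1.0 [[251.0, 204.0], [234.0, 202.0], [249.0, 203.0], [232.0, 201.0]]
1.2 [[251.0, 208.0], [234.0, 206.0], [249.0, 210.0], [231.0, 208.0]]
1.35 [[251.0, 211.0], [234.0, 210.0], [248.0, 215.0], [231.0, 213.0]]
yellow []
scene [([294, 232, 21, 18, 135], [302.4, 240.2])]
0.8 [[288.0, 239.0], [304.0, 250.0], [295.0, 226.0], [311.0, 237.0]]
1.0 [[290.0, 239.0], [306.0, 250.0], [298.0, 228.0], [314.0, 238.0]]
1.2 [[292.0, 241.0], [307.0, 251.0], [300.0, 230.0], [316.0, 241.0]]
1.35 [[292.0, 242.0], [308.0, 253.0], [301.0, 233.0], [316.0, 243.0]]
yellow [[195, 243, 104, 94, 4023]]
0 [[175.0, 183.0], [168.0, 101.0]] [[256.0, 197.0], [233.0, 195.0]] [[279.0, 244.0], [300.0, 259.0]]
0.05 [[171.0, 187.0], [163.0, 101.0]] [[256.0, 193.0], [233.0, 191.0]] [[278.0, 240.0], [300.0, 256.0]]
0.1 [[167.0, 190.0], [159.0, 101.0]] [[256.0, 188.0], [233.0, 187.0]] [[278.0, 237.0], [300.0, 253.0]]
```

The numbers agree that the cap is shut, and the bolt leans about 1.2 rad. I turn the tool by 90° to pinch the key across its width.

Emit:
play_rows:
  moves:
    - {"offset": [-3, -20, 0], "yaw": 0.94, "grip": -0.6}
    - {"offset": [0, 0, 0], "yaw": 0.94, "grip": -0.6}
    - {"offset": [0, 0, 0], "yaw": 0.94, "grip": -0.6}
    - {"offset": [0, 0, 0], "yaw": 0.94, "grip": -0.6}
    - {"offset": [0, 0, 0], "yaw": 0.94, "grip": -0.6}

```text
time_s: 23.75
eef_pos: [0.5344, -0.0002, 0.1759]
tcp_rot: [[-0.732, 0.681, -0.003], [0.681, 0.732, 0.0], [0.003, -0.002, -1.0]]
ft_force: [1.0, -0.1, 0.1]
gripper_width: 0.0683
grip_force: 0.0
```

Emit:
play_rows:
  moves:
    - {"offset": [0, 0, 0], "yaw": 0.94, "grip": -0.6}
    - {"offset": [0, 0, 0], "yaw": 0.94, "grip": -0.6}
    - {"offset": [0, 0, 0], "yaw": 0.94, "grip": -0.6}
    - {"offset": [0, 0, 0], "yaw": 0.94, "grip": -0.6}
    - {"offset": [0, 0, 0], "yaw": 0.94, "grip": -0.6}

```text
time_s: 24.25
eef_pos: [0.5344, -0.0001, 0.1759]
tcp_rot: [[-0.164, 0.986, -0.003], [0.986, 0.164, 0.0], [0.001, -0.003, -1.0]]
ft_force: [0.1, 0.2, 0.3]
gripper_width: 0.068
grip_force: 0.0
```

Emit:
play_rows:
  moves:
    - {"offset": [0, 0, 0], "yaw": 0.94, "grip": -0.6}
    - {"offset": [0, 0, 0], "yaw": 0.94, "grip": -0.6}
    - {"offset": [0, 0, 0], "yaw": 0, "grip": -0.6}
    - {"offset": [0, 0, 0], "yaw": 0, "grip": -0.6}

```text
time_s: 24.65
eef_pos: [0.5345, -0.0, 0.1766]
tcp_rot: [[0.089, 0.996, -0.002], [0.996, -0.089, 0.0], [0.0, -0.002, -1.0]]
ft_force: [1.2, 0.3, -0.4]
gripper_width: 0.068
grip_force: 0.0
```

```bash
cat >> h.py <<'E'
def key(L,dz=-.015,x=0): return W([[x,.112+.072*np.sin(L),.022+.072*np.cos(L)+dz]])[0]
def red(n,f):
    im=save(n,f);h=cv2.cvtColor(im,cv2.COLOR_RGB2HSV);m=cv2.inRange(h,(0,170,70),(5,255,255))|cv2.inRange(h,(174,170,70),(180,255,255));k,l,st,ce=cv2.connectedComponentsWithStats(m)
    for i in range(1,k):
        if st[i,4]>60: print(n,st[i].tolist(),ce[i].round(1).tolist(),cv2.boxPoints(cv2.minAreaRect(np.argwhere(l==i)[:,::-1].astype(np.float32))).round(0).tolist())
E
python3 -c "
from h import *
print(np.round(get_state()['joints'],2),get_state()['gripper_width']);go(key(1.2),XC);red('wrist','w13')
for L in (1.1,1.2,1.3): print(L,proj('wrist',W([[x,.112+r*np.sin(L)+.005*np.cos(L)*0,.022+r*np.cos(L)] for r in(.057,.087) for x in(-.022,.022)])).round(0).tolist())"
```

```text
[-0.13  0.08  1.87 -0.    1.19 -0.04] 0.0680139918378506
t 24.65 shift mm [-105.8  -50.6  143.6] yaw units -0.01 tcp [ 0.5345 -0.      0.1766] C [[-0.0511  0.0734  0.1766]]
wrist [193, 299, 50, 34, 1427] [217.4, 315.2] [[193.0, 332.0], [193.0, 299.0], [242.0, 299.0], [242.0, 332.0]]
1.1 [[243.0, 299.0], [194.0, 300.0], [243.0, 335.0], [192.0, 335.0]]
1.2 [[244.0, 299.0], [195.0, 299.0], [244.0, 333.0], [195.0, 333.0]]
1.3 [[244.0, 297.0], [197.0, 297.0], [245.0, 330.0], [197.0, 330.0]]
```

Emit:
play_rows:
  moves:
    - {"offset": [-45, -22, 0], "yaw": 0, "grip": -0.6}
    - {"offset": [-45, -22, 0], "yaw": 0, "grip": -0.6}
    - {"offset": [-15.8, -6, 20], "yaw": 0, "grip": -0.6}
    - {"offset": [0, 0, 40], "yaw": 0, "grip": -0.6}
    - {"offset": [0, 0, 40], "yaw": 0, "grip": -0.6}

```text
time_s: 25.2
eef_pos: [0.4764, -0.102, 0.078]
tcp_rot: [[0.092, 0.996, 0.004], [0.996, -0.092, -0.001], [-0.001, 0.004, -1.0]]
ft_force: [0.4, -0.6, 1.0]
gripper_width: 0.0684
grip_force: 0.0
```

Emit:
play_rows:
  moves:
    - {"offset": [0, 0, 25], "yaw": 0, "grip": -0.6}
    - {"offset": [0, 0, 18], "yaw": 0, "grip": -0.6}
    - {"offset": [0, 0, 0], "yaw": 0, "grip": -0.6}
    - {"offset": [0, 0, 0], "yaw": 0, "grip": 1}
    - {"offset": [0, 0, 0], "yaw": 0, "grip": 1}
  newtons: 20

```text
time_s: 25.7
eef_pos: [0.4743, -0.1013, 0.0357]
tcp_rot: [[0.09, 0.996, -0.004], [0.996, -0.09, -0.001], [-0.002, -0.003, -1.0]]
ft_force: [-4.4, -2.6, 2.9]
gripper_width: 0.0436
grip_force: 23.9
```

Emit:
play_rows:
  moves:
    - {"offset": [0, 0, 0], "yaw": 0, "grip": 1}
    - {"offset": [0, 0, 0], "yaw": 0, "grip": 1}

```text
time_s: 25.9
eef_pos: [0.4744, -0.1013, 0.0359]
tcp_rot: [[0.091, 0.996, -0.002], [0.996, -0.091, -0.001], [-0.001, -0.002, -1.0]]
ft_force: [-4.1, -2.9, 0.2]
gripper_width: 0.0434
grip_force: 24.1
```

```bash
python3 -c "
from h import *
capst();go(key(1.2),XC)
ang=np.linspace(1.2,0,9);P=np.array([C(key(x))[0] for x in ang]);print((np.diff(P,axis=0)*1000).round(1)[:,1:].tolist())"
```

```text
w 0.0434 F 24.1 [-4.1 -2.9  0.2] a -0.184 r 0.2845
t 25.9 shift mm [ 0.4 -0.1  2.8] yaw units -0.03 tcp [ 0.4744 -0.1013  0.0359] C [[-1.000e-04  1.795e-01  3.590e-02]]
[[-4.7, 9.7], [-6.1, 8.9], [-7.3, 7.9], [-8.4, 6.7], [-9.3, 5.4], [-10.0, 4.0], [-10.5, 2.4], [-10.8, 0.8]]
```

Emit:
play_rows:
  moves:
    - {"offset": [4.7, 0, -9.7], "yaw": 0, "grip": 1}
    - {"offset": [6.1, 0, -8.9], "yaw": 0, "grip": 1}
    - {"offset": [7.3, 0, -7.9], "yaw": 0, "grip": 1}
    - {"offset": [8.4, 0, -6.7], "yaw": 0, "grip": 1}
    - {"offset": [0, 0, 0], "yaw": 0, "grip": 1}

```text
time_s: 26.4
eef_pos: [0.4766, -0.0729, 0.069]
tcp_rot: [[0.09, 0.996, -0.003], [0.996, -0.09, 0.0], [0.0, -0.003, -1.0]]
ft_force: [-6.3, -1.0, 0.8]
gripper_width: 0.0438
grip_force: 21.7
```

```bash
python3 -c "
from h import *
capst();go(key(.6),XC)"
```

```text
w 0.0438 F 21.7 [-6.3 -1.   0.8] a -0.056 r 0.2578
t 26.4 shift mm [-1.6  0.2  2.6] yaw units -0.02 tcp [ 0.4766 -0.0729  0.069 ] C [[0.0002 0.151  0.069 ]]
```

Emit:
play_rows:
  moves:
    - {"offset": [9.3, 0, -5.4], "yaw": 0, "grip": 1}
    - {"offset": [10, 0, -4], "yaw": 0, "grip": 1}
    - {"offset": [9, 0, -2.4], "yaw": 0, "grip": 1}
    - {"offset": [9, 0, -0.8], "yaw": 0, "grip": 1}
    - {"offset": [0, 0, 0], "yaw": 0, "grip": 1}

```text
time_s: 26.9
eef_pos: [0.4801, -0.036, 0.0819]
tcp_rot: [[0.09, 0.996, -0.003], [0.996, -0.09, -0.0], [-0.0, -0.003, -1.0]]
ft_force: [-6.6, -0.2, 2.8]
gripper_width: 0.0434
grip_force: 20.2
```

Emit:
play_rows:
  moves:
    - {"offset": [4, 0, 0], "yaw": 0, "grip": 1}
    - {"offset": [0, 0, 0], "yaw": 0, "grip": 1}

```text
time_s: 27.1
eef_pos: [0.4805, -0.0326, 0.082]
tcp_rot: [[0.09, 0.996, -0.003], [0.996, -0.09, -0.001], [-0.001, -0.003, -1.0]]
ft_force: [-7.6, -1.5, 4.2]
gripper_width: 0.0435
grip_force: 19.9
```

```bash
python3 -c "
from h import *
capst();go(key(0),XC)"
```

```text
w 0.0435 F 19.9 [-7.6 -1.5  4.2] a 0.024 r 0.2198
t 27.1 shift mm [-1.5 -0.2  3. ] yaw units -0.02 tcp [ 0.4805 -0.0326  0.082 ] C [[-0.0002  0.1105  0.082 ]]
```

Emit:
play_rows:
  moves:
    - {"offset": [4, 0, 0], "yaw": 0, "grip": 1}
    - {"offset": [4, 0, 0], "yaw": 0, "grip": 1}
    - {"offset": [0, 0, 0], "yaw": 0, "grip": 1}

```text
time_s: 27.4
eef_pos: [0.4812, -0.0246, 0.0818]
tcp_rot: [[0.091, 0.996, -0.003], [0.996, -0.091, -0.001], [-0.001, -0.003, -1.0]]
ft_force: [-6.2, -2.1, 3.3]
gripper_width: 0.043
grip_force: 20.2
```

```bash
python3 -c "
from h import *
capst();go(key(0),XC)"
```

```text
w 0.043 F 20.2 [-6.2 -2.1  3.3] a 0.031 r 0.2119
t 27.4 shift mm [-9.5 -0.2  2.8] yaw units -0.02 tcp [ 0.4812 -0.0246  0.0818] C [[-0.0002  0.1025  0.0818]]
```

```bash
python3 -c "
from h import *
for n in('wrist','side','scene'):
    red(n,n+'14')
    for L in (.3,.15,0): print(L,proj(n,W([[x,.112+r*np.sin(L),.022+r*np.cos(L)] for r in(.057,.087) for x in(-.022,.022)])).round(0).tolist())"
```

```text
wrist [242, 257, 17, 16, 152] [250.1, 264.5] [[241.0, 266.0], [251.0, 256.0], [259.0, 264.0], [249.0, 274.0]]
wrist [220, 290, 108, 55, 5370] [273.7, 317.8] [[220.0, 290.0], [327.0, 290.0], [327.0, 344.0], [220.0, 344.0]]
0.3 [[320.0, 319.0], [230.0, 319.0], [327.0, 377.0], [222.0, 377.0]]
0.15 [[321.0, 306.0], [229.0, 306.0], [329.0, 356.0], [220.0, 356.0]]
0 [[322.0, 291.0], [228.0, 291.0], [331.0, 330.0], [218.0, 330.0]]
side [279, 73, 16, 32, 340] [286.6, 88.2] [[279.0, 73.0], [294.0, 73.0], [294.0, 104.0], [279.0, 104.0]]
0.3 [[253.0, 190.0], [236.0, 188.0], [253.0, 181.0], [236.0, 180.0]]
0.15 [[254.0, 188.0], [237.0, 186.0], [253.0, 178.0], [237.0, 177.0]]
0 [[254.0, 186.0], [238.0, 185.0], [254.0, 176.0], [238.0, 174.0]]
scene [276, 235, 9, 16, 66] [279.5, 242.4] [[273.0, 237.0], [279.0, 235.0], [286.0, 249.0], [280.0, 251.0]]
0.3 [[281.0, 241.0], [297.0, 252.0], [284.0, 230.0], [300.0, 241.0]]
0.15 [[278.0, 243.0], [294.0, 254.0], [279.0, 232.0], [296.0, 244.0]]
0 [[275.0, 245.0], [292.0, 257.0], [275.0, 236.0], [292.0, 247.0]]
```

The key's image rows (290–344) match the bolt fully upright, and the pads slid on past the stop. I release, rise and turn back 90°.

Emit:
play_rows:
  moves:
    - {"offset": [0, 0, 0], "yaw": 0, "grip": -0.6}
    - {"offset": [0, 0, 0], "yaw": 0, "grip": -0.6}
    - {"offset": [0, 0, 0], "yaw": 0, "grip": -0.6}
    - {"offset": [0, 0, -40], "yaw": 0, "grip": -0.6}
    - {"offset": [0, 0, -40], "yaw": 0, "grip": -0.6}

```text
time_s: 28.05
eef_pos: [0.4815, -0.0246, 0.1606]
tcp_rot: [[0.092, 0.996, -0.002], [0.996, -0.092, 0.001], [0.001, -0.002, -1.0]]
ft_force: [1.5, -0.5, 0.2]
gripper_width: 0.0683
grip_force: 0.0
```

Emit:
play_rows:
  moves:
    - {"offset": [0, 0, 0], "yaw": -0.94, "grip": -0.6}
    - {"offset": [0, 0, 0], "yaw": -0.94, "grip": 0}
    - {"offset": [0, 0, 0], "yaw": -0.94, "grip": 0}
    - {"offset": [0, 0, 0], "yaw": -0.94, "grip": 0}
    - {"offset": [0, 0, 0], "yaw": -0.94, "grip": 0}

```text
time_s: 28.55
eef_pos: [0.4832, -0.0249, 0.1615]
tcp_rot: [[-0.539, 0.842, 0.002], [0.842, 0.539, 0.0], [-0.001, 0.002, -1.0]]
ft_force: [0.1, 0.4, -0.0]
gripper_width: 0.0425
grip_force: 0.0
```

Emit:
play_rows:
  moves:
    - {"offset": [0, 0, 0], "yaw": -0.94, "grip": 0}
    - {"offset": [0, 0, 0], "yaw": -0.94, "grip": 0}
    - {"offset": [0, 0, 0], "yaw": -0.94, "grip": 0}
    - {"offset": [0, 0, 0], "yaw": -0.94, "grip": 0}
    - {"offset": [0, 0, 0], "yaw": -0.94, "grip": 0}

```text
time_s: 29.05
eef_pos: [0.4832, -0.0249, 0.1614]
tcp_rot: [[-0.941, 0.338, 0.002], [0.338, 0.941, 0.0], [-0.002, 0.001, -1.0]]
ft_force: [-1.0, -1.2, -0.2]
gripper_width: 0.0424
grip_force: 0.0
```

Emit:
play_rows:
  moves:
    - {"offset": [0, 0, 0], "yaw": -0.94, "grip": 0}
    - {"offset": [0, 0, 0], "yaw": -0.94, "grip": 0}
    - {"offset": [0, 0, 0], "yaw": 0, "grip": 0}
    - {"offset": [0, 0, 0], "yaw": 0, "grip": 0}

```text
time_s: 29.45
eef_pos: [0.4828, -0.025, 0.1611]
tcp_rot: [[-0.996, 0.09, 0.001], [0.09, 0.996, 0.0], [-0.001, 0.0, -1.0]]
ft_force: [-0.7, -0.3, -0.2]
gripper_width: 0.0426
grip_force: 0.0
```

```bash
python3 -c "
from h import *
go(key(0,-.012),YC)
for n in('wrist','scene'):
    red(n,n+'15')
    for L in (.15,0): print(L,proj(n,W([[x,.112+r*np.sin(L),.022+r*np.cos(L)] for r in(.057,.087) for x in(-.022,.022)])).round(0).tolist())"
```

```text
t 29.45 shift mm [ 1.9 -9.3 79.1] yaw units -0.02 tcp [ 0.4828 -0.025   0.1611] C [[-0.0019  0.1028  0.1611]]
wrist [248, 187, 18, 75, 1157] [256.3, 223.8] [[248.0, 261.0], [248.0, 187.0], [265.0, 187.0], [265.0, 261.0]]
wrist [271, 191, 11, 10, 66] [276.1, 195.8] [[271.0, 196.0], [276.0, 190.0], [282.0, 196.0], [277.0, 202.0]]
0.15 [[251.0, 247.0], [249.0, 185.0], [240.0, 265.0], [238.0, 196.0]]
0 [[263.0, 247.0], [262.0, 185.0], [261.0, 266.0], [260.0, 196.0]]
scene [276, 235, 18, 20, 181] [284.4, 244.5] [[272.0, 242.0], [278.0, 234.0], [296.0, 247.0], [290.0, 255.0]]
0.15 [[278.0, 243.0], [294.0, 254.0], [279.0, 232.0], [296.0, 244.0]]
0 [[275.0, 245.0], [292.0, 257.0], [275.0, 236.0], [292.0, 247.0]]
```

Emit:
play_rows:
  moves:
    - {"offset": [3.2, -11, 0], "yaw": 0, "grip": 0}
    - {"offset": [0, 0, 30], "yaw": 0, "grip": 0}
    - {"offset": [0, 0, 30], "yaw": 0, "grip": 0}
    - {"offset": [0, 0, 17], "yaw": 0, "grip": 0}
    - {"offset": [0, 0, 0], "yaw": 0, "grip": 0}

```text
time_s: 30.05
eef_pos: [0.475, -0.0358, 0.0807]
tcp_rot: [[-0.996, 0.089, -0.007], [0.089, 0.996, 0.001], [0.007, 0.001, -1.0]]
ft_force: [-0.8, -0.7, -0.4]
gripper_width: 0.043
grip_force: 0.0
```

Emit:
play_rows:
  moves:
    - {"offset": [0, 0, 0], "yaw": 0, "grip": 1}
    - {"offset": [0, 0, 0], "yaw": 0, "grip": 1}
    - {"offset": [0, 0, 0], "yaw": 0, "grip": 1}
    - {"offset": [0, 0, 0], "yaw": 0, "grip": 1}
  newtons: 60

```text
time_s: 30.45
eef_pos: [0.4796, -0.0354, 0.0853]
tcp_rot: [[-0.996, 0.088, 0.003], [0.088, 0.996, 0.001], [-0.003, 0.001, -1.0]]
ft_force: [-0.0, 2.9, 5.4]
gripper_width: 0.009
grip_force: 59.8
```

```bash
python3 -c "
from h import *
s=capst();go(key(0,-.012),YC);print(np.round(s['ft_torque'],3))"
```

```text
w 0.009 F 59.8 [-0.   2.9  5.4] a 0.036 r 0.2233
t 30.45 shift mm [-0.5  1.4  3.3] yaw units -0.01 tcp [ 0.4796 -0.0354  0.0853] C [[0.0005 0.1134 0.0853]]
[ 0.796  0.05  -0.005]
```

Emit:
play_rows:
  moves:
    - {"offset": [0, 2, 0], "yaw": 0, "grip": 1}
    - {"offset": [0, 1, 0], "yaw": 0.6, "grip": 1}
    - {"offset": [0, 0, 0], "yaw": 0.6, "grip": 1}
    - {"offset": [0, 0, 0], "yaw": 0.6, "grip": 1}
    - {"offset": [0, 0, 0], "yaw": 0, "grip": 1}

```text
time_s: 30.95
eef_pos: [0.4796, -0.0344, 0.0853]
tcp_rot: [[-0.943, 0.332, 0.002], [0.332, 0.943, -0.004], [-0.003, -0.003, -1.0]]
ft_force: [-1.1, -1.8, 5.6]
gripper_width: 0.0091
grip_force: 59.8
```

```bash
cat >> h.py <<'E'
def keyst():
    s=get_state();R=np.array(s['tcp_rot']);v=R.T@YC;print('t',round(s['time_s'],2),'w',round(s['gripper_width'],4),'F',round(s['grip_force'],1),'ft',np.round(s['ft_force'],1),'tq',np.round(s['ft_torque'],3),'twist',round(float(-np.arctan2(-v[0],v[1])%np.pi if 0 else ((-np.arctan2(-v[0],v[1])+np.pi/2)%np.pi-np.pi/2)),3),'C',C(s['eef_pos'])[0].round(4))
E
python3 -c "
from h import *
keyst();red('wrist','w16')"
```

```text
t 30.95 w 0.0091 F 59.8 ft [-1.1 -1.8  5.6] tq [-0.399  0.328  0.239] twist 0.251 C [0.0006 0.1124 0.0853]
wrist [264, 226, 39, 121, 2824] [277.0, 284.5] [[251.0, 343.0], [268.0, 223.0], [303.0, 228.0], [286.0, 348.0]]
```

Emit:
play_rows:
  moves:
    - {"offset": [0, 0, 0], "yaw": 0.4, "grip": 1}
    - {"offset": [0, 0, 0], "yaw": 0.4, "grip": 1}
    - {"offset": [0, 0, 0], "yaw": 0, "grip": 1}
    - {"offset": [0, 0, 0], "yaw": 0, "grip": 1}

```text
time_s: 31.4
eef_pos: [0.4795, -0.0344, 0.0853]
tcp_rot: [[-0.901, 0.433, 0.002], [0.433, 0.901, -0.004], [-0.003, -0.003, -1.0]]
ft_force: [-1.4, -1.9, 6.4]
gripper_width: 0.009
grip_force: 59.9
```

```bash
python3 -c "
from h import *
for i in range(2): keyst();red('wrist','w17')
im=cv2.imread('pics/w17.png');print('ok')
h=cv2.cvtColor(im,cv2.COLOR_BGR2HSV);m=cv2.inRange(h,(40,120,60),(80,255,255));k,l,st,ce=cv2.connectedComponentsWithStats(m);print([(st[i].tolist()) for i in range(1,k) if st[i,4]>15])
print(proj('wrist',W([[0,.112,.094],[0,.112,.075]])).round(0))"
```

```text
t 31.4 w 0.009 F 59.9 ft [-1.4 -1.9  6.4] tq [-0.349  0.356  0.25 ] twist 0.361 C [0.0006 0.1124 0.0853]
wrist [263, 225, 36, 122, 2807] [276.8, 284.8] [[254.0, 344.0], [266.0, 223.0], [299.0, 226.0], [286.0, 347.0]]
t 31.45 w 0.0089 F 59.9 ft [-0.7 -1.2  6.1] tq [-0.465  0.365  0.281] twist 0.361 C [0.0006 0.1124 0.0853]
wrist [263, 225, 36, 122, 2806] [276.8, 284.7] [[254.0, 344.0], [266.0, 223.0], [299.0, 226.0], [286.0, 347.0]]
ok
[]
[[277. 285.]
 [277. 266.]]
```

The twist is 0.36 rad at about 0.26 N m. I hold.

Emit:
play_rows:
  moves:
    - {"offset": [0, 0, 0], "yaw": 0, "grip": 1}
    - {"offset": [0, 0, 0], "yaw": 0, "grip": 1}
    - {"offset": [0, 0, 0], "yaw": 0, "grip": 1}
    - {"offset": [0, 0, 0], "yaw": 0, "grip": 1}
    - {"offset": [0, 0, 0], "yaw": 0, "grip": 1}

```text
time_s: 32.0
eef_pos: [0.4795, -0.0344, 0.0853]
tcp_rot: [[-0.901, 0.433, 0.002], [0.433, 0.901, -0.004], [-0.003, -0.003, -1.0]]
ft_force: [-1.2, -2.1, 6.5]
gripper_width: 0.0091
grip_force: 59.9
```

Emit:
play_rows:
  moves:
    - {"offset": [0, 0, 0], "yaw": 0, "grip": 1}
    - {"offset": [0, 0, 0], "yaw": 0, "grip": 1}
    - {"offset": [0, 0, 0], "yaw": 0, "grip": 1}
    - {"offset": [0, 0, 0], "yaw": 0, "grip": 1}
    - {"offset": [0, 0, 0], "yaw": 0, "grip": 1}

```text
time_s: 32.5
eef_pos: [0.4795, -0.0344, 0.0853]
tcp_rot: [[-0.901, 0.433, 0.002], [0.433, 0.901, -0.004], [-0.004, -0.003, -1.0]]
ft_force: [-0.5, -2.4, 7.0]
gripper_width: 0.0087
grip_force: 59.9
```

Emit:
play_rows:
  moves:
    - {"offset": [0, 0, 0], "yaw": 0, "grip": 1}
    - {"offset": [0, 0, 0], "yaw": 0, "grip": 1}
    - {"offset": [0, 0, 0], "yaw": 0, "grip": 1}
    - {"offset": [0, 0, 0], "yaw": 0, "grip": 1}
    - {"offset": [0, 0, 0], "yaw": 0, "grip": 1}

```text
time_s: 33.0
eef_pos: [0.4795, -0.0344, 0.0853]
tcp_rot: [[-0.901, 0.433, 0.002], [0.433, 0.901, -0.004], [-0.004, -0.003, -1.0]]
ft_force: [-0.9, -1.3, 6.0]
gripper_width: 0.0091
grip_force: 59.9
```

Emit:
play_rows:
  moves:
    - {"offset": [0, 0, 0], "yaw": 0, "grip": 1}
    - {"offset": [0, 0, 0], "yaw": 0, "grip": 1}
    - {"offset": [0, 0, 0], "yaw": 0, "grip": 1}
    - {"offset": [0, 0, 0], "yaw": 0, "grip": 1}
    - {"offset": [0, 0, 0], "yaw": 0, "grip": 1}

```text
time_s: 33.5
eef_pos: [0.4795, -0.0344, 0.0853]
tcp_rot: [[-0.901, 0.433, 0.002], [0.433, 0.901, -0.004], [-0.004, -0.003, -1.0]]
ft_force: [-1.6, -2.5, 6.9]
gripper_width: 0.0084
grip_force: 59.9
```

```bash
python3 -c "
from h import *
keyst();red('wrist','w18')"
```

```text
t 33.5 w 0.0084 F 59.9 ft [-1.6 -2.5  6.9] tq [-0.448  0.384  0.236] twist 0.361 C [0.0006 0.1124 0.0853]
wrist [263, 225, 36, 122, 2806] [276.8, 284.7] [[254.0, 344.0], [266.0, 223.0], [299.0, 226.0], [286.0, 347.0]]
```

The hold was steady for over 2 s. I turn back, let go and rise.

Emit:
play_rows:
  moves:
    - {"offset": [0, 0, 0], "yaw": -0.65, "grip": 1}
    - {"offset": [0, 0, 0], "yaw": -0.65, "grip": 1}
    - {"offset": [0, 0, 0], "yaw": -0.65, "grip": 1}
    - {"offset": [0, 0, 0], "yaw": -0.65, "grip": 1}
    - {"offset": [0, 0, 0], "yaw": 0, "grip": 1}

```text
time_s: 34.05
eef_pos: [0.4797, -0.0343, 0.0853]
tcp_rot: [[-0.996, 0.085, 0.003], [0.085, 0.996, -0.004], [-0.003, -0.004, -1.0]]
ft_force: [-1.1, -2.4, 4.9]
gripper_width: 0.0089
grip_force: 59.8
```

```bash
python3 -c "
from h import *
keyst()"
```

```text
t 34.05 w 0.0089 F 59.8 ft [-1.1 -2.4  4.9] tq [-0.416  0.279  0.046] twist -0.002 C [0.0004 0.1123 0.0853]
```

Emit:
play_rows:
  moves:
    - {"offset": [0, 0, 0], "yaw": 0, "grip": 0.1}
    - {"offset": [0, 0, 0], "yaw": 0, "grip": 0.1}
    - {"offset": [0, 0, 0], "yaw": 0, "grip": 0.1}
    - {"offset": [0, 0, -35], "yaw": 0, "grip": 0.1}
    - {"offset": [0, 0, -42], "yaw": 0, "grip": 0.1}

```text
time_s: 34.55
eef_pos: [0.4757, -0.0323, 0.1586]
tcp_rot: [[-0.996, 0.088, -0.007], [0.088, 0.996, 0.001], [0.007, 0.001, -1.0]]
ft_force: [0.8, 0.3, 0.6]
gripper_width: 0.0383
grip_force: 0.0
```

Emit:
play_rows:
  moves:
    - {"offset": [0, 0, 0], "yaw": 0, "grip": 0.1}
    - {"offset": [0, 0, 0], "yaw": 0, "grip": 0.1}
    - {"offset": [0, 0, 0], "yaw": 0, "grip": 0.1}

```text
time_s: 34.85
eef_pos: [0.4773, -0.0326, 0.1594]
tcp_rot: [[-0.996, 0.088, -0.002], [0.088, 0.996, 0.0], [0.002, 0.0, -1.0]]
ft_force: [-0.1, 0.6, -0.8]
gripper_width: 0.0387
grip_force: 0.0
```

```bash
python3 -c "
from h import *
keyst()
for n in('wrist','scene'):
    red(n,n+'19')
    for L in (.15,0): print(L,proj(n,W([[x,.112+r*np.sin(L),.022+r*np.cos(L)] for r in(.057,.087) for x in(-.022,.022)])).round(0).tolist())
for n in('scene','side'):
    im=save(n,n+'20');h=cv2.cvtColor(im,cv2.COLOR_RGB2HSV);m=cv2.inRange(h,(22,150,110),(33,255,255));k,l,st,ce=cv2.connectedComponentsWithStats(m);print('yellow',[st[i].tolist() for i in range(1,k) if st[i,4]>60])
"
```

```text
t 34.85 w 0.0387 F 0.0 ft [-0.1  0.6 -0.8] tq [-0.026  0.019  0.017] twist 0.0 C [0.003  0.1108 0.1594]
wrist [266, 195, 17, 76, 1066] [273.7, 232.3] [[266.0, 195.0], [282.0, 195.0], [282.0, 270.0], [266.0, 270.0]]
wrist [286, 198, 11, 11, 69] [290.4, 203.2] [[284.0, 203.0], [290.0, 198.0], [296.0, 204.0], [291.0, 209.0]]
0.15 [[262.0, 255.0], [261.0, 194.0], [253.0, 274.0], [252.0, 205.0]]
0 [[274.0, 255.0], [274.0, 194.0], [274.0, 275.0], [274.0, 206.0]]
scene [275, 236, 18, 20, 155] [283.6, 245.1] [[272.0, 242.0], [277.0, 235.0], [295.0, 248.0], [290.0, 256.0]]
0.15 [[278.0, 243.0], [294.0, 254.0], [279.0, 232.0], [296.0, 244.0]]
0 [[275.0, 245.0], [292.0, 257.0], [275.0, 236.0], [292.0, 247.0]]
yellow [[195, 246, 99, 91, 3981], [259, 307, 18, 18, 111]]
yellow []
```

```bash
python3 -c "
from cell import *
print(close_job())"
```

```text
the job is handed in; nothing more can be done
None
```

I handed the job in at about 35 s with no verdict returned: both pipes on the bench are in grooves, the cap is shut, the bolt is upright, the key was held about 2 s at 0.36 rad and has sprung back, and the wrist camera shows no sign that the screw head turned.

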